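# Stack the spacer rings on a creasing-machine shaft

### The arm

A 6-joint arm with a two-finger parallel gripper is mounted at the origin on the work surface. World frame = base frame: x ahead of the robot, y to its left, z up, the work surface at z = 0. Lengths are in m, angles in rad, forces in N, time in s.
With the tool pointing down it reaches from about 0.275 to 0.725 m from the base axis. Payload 5.6 kg.
Tool frame: the origin (TCP) lies midway between the tips of the shut fingers; the grasp point (between the pads) lies 19 mm behind it; y points along the fingers, z is the direction in which the jaws open and shut, and the axes are right-handed (so a half turn about y gives the same grasp; the last joint's range is limited). The gripper opens to 85 mm and grips with 20 to 120 N. Pads are 22 mm wide; open, the fingers measure 114 mm over their backs; the gripper's body (76 mm by 85 mm) begins 54 mm behind the grasp point. The pads swing forward as they close: fully open they stand 13 mm farther back than shut.
Start: joints at [-0.942, 0.255, 0.108, 0, -1.424, -0.285], TCP at [0.185, -0.518, 0.231] pointing down, gripper open.
Joint ranges: [-2.95, 2.95], [-1.21, 1.97], [-1.09, 1.5], [-2.87, 1.71], [-2.94, -0.07], [-3.05, 3.05]. Speed limits (rad/s): [2.57, 2.57, 3.14, 3.14, 3.14, 3.14].

### API

Orientations are given as a unit quaternion [w, x, y, z].
In Python, from plant import r gives the robot as it stands. The module is installed in compiled form; this text tells all that it offers.
- The arm moves only by the tool arm_command, never from a script. Its argument "deltas" is a list of rows, each an object with "xyz": the shift along the tool's x, y, z normalised to -1 to 1, where 1 is 1 m, a list of three; "rotation": the turn, a rotation vector about the tool's x, y, z normalised to -1 to 1, where 1 is pi/2 rad, a list of three; "hand": the closure, from 0 (fully open) to 1 (shut). In form: [{"xyz": [x, y, z], "rotation": [ax, ay, az], "hand": hand}, ...]. A call has exactly 8 rows; each row is the pose to reach, as a shift and turn from the pose commanded when the call began, along the tool's axes at that moment; what a row does not reach only later rows make up. A row lasts 1/12 s, in which the tool goes at most 41.7 mm and 7.16 degrees, less where a joint would pass 70% of its speed; a pose out of reach is approached as far as the arm can. A call with a number of a shift or a turn outside -1 to 1 is refused whole. A call with a gripper value outside its range is refused whole. The fingers move at their own pace and stop on an object; the grip force is fixed at half the most. Time passes only in rows, so rows that repeat a pose let the fingers close, or fill a call up. It gives the time, the measured TCP pose, the force and the opening at its end, in the units of the state.
- r.state(): the state, without advancing time (a new reading comes with each control period).
- r.get_image(name): name is "scene" or "top" or "wrist"; returns the picture (384x512x3 uint8, red, green, blue); there is no depth.
- r.camera_model(name): a dict with "fx", "fy", "cx", "cy" (pixels), "R" (3x3) and "t" (3): a world point X has camera coordinates R X + t; the wrist camera has in their place "tool_from_camera" (4x4, takes a point from camera to tool coordinates, whose origin is the TCP and whose axes are the tool frame's). Camera axes: x right, y down, z forward; pixel columns grow to the right and rows downward; lengths in m; the calibration is good to about 2 mm. The wrist camera is an equidistant fisheye: a pixel r from the principal point sees the ray r / f radians off the axis. A picture is of the moment at which its call begins: read the wrist's pose just before it. camera_model takes no time and is no camera call.
- r.finish_job(): hands the job in, once; it reports no verdict.
The state is a dict: "time": time; "qpos": joint angles; "joint_velocities": joint speeds; "joint_torque": joint torques, N m; "tcp_pos": TCP position; "tcp_rot": TCP orientation; "contact_force": force on the tool from outside, world axes, zero at the start; "moment": the same for the moment, N m; "gripper_width": finger opening in m.
Only numpy, scipy, OpenCV 4.12 (cv2) and the standard library are available. Lean on these libraries where they do the work, as an engineer would, in place of code of your own. Each camera call takes 0.05 s, during which the arm holds its last target. There are 200 camera calls.

### The job

Load the creasing-machine shaft that stands clamped in the blue vise: thread the three spacer rings onto it one at a time, the thickest (blue) first, then yellow, and the thinnest (red) on top, pushing each past the brass springs until it is fully home with no gap below it. The shaft was clamped by eye, so find its end by feel with the ring, and press it down gently, never with more than about 25 N; then let go of the stack, and leave the green spare ring and everything else on the bench where it lies.

Things in the scene. Friction and masses are not known exactly. Their poses are not given: they have to be found in the camera images.
- jaws (a point): Blue machine vise, bolted down: point midway along its jaws, level with their flat tops, 50 mm above the bench. x runs across the jaws, y along them, z up; the vise may stand turned. Jaws 80 mm long; vise 80 mm wide (116 mm over low bolt lugs), to 70 mm at +x. A creaser shaft, itself not measured, stands upright clamped in it: rigid, exactly midway in x, but up to 15 mm off to either side in y.
- seat_level (a point): Nominal centre of the seat: the top face of the shaft's dark flange (40 mm diameter, 6 mm thick), 12 mm above the jaw tops. The real shaft is up to 15 mm off along the jaws (y) and up to 2 mm higher or lower. Same axes as jaws. Above the flange the shaft is 20 mm in diameter and 72 mm long. The finished stack is 42 mm high.
- spring_level (a point): Nominal point on the shaft axis (same offsets) 50 mm above the seat, between two brass wire bow springs that stand out of the shaft's +x and -x sides, at most 2.2 mm proud here and fading out 8 mm above and below. A ring must be pushed past them with about 4 to 12 N, then slides freely down. They keep the finished stack on.
- tip_level (a point): Nominal centre of the shaft's flat top end (same offsets), 72 mm above the seat. Its rim has a small chamfer (1 mm wide, 1.5 mm high). A ring set down more than about 2 mm off centre rests on the flat top, pushing back on the side where the shaft is, and drops on when slid over it under light pressure. Contact above 45 N, knocks too, marks shaft and rings.
- handle_end (a point): Middle of the vise's bare handle bar, 135 mm to -x of the jaws' middle, 30 mm above the bench; the bar is 70 mm wide along y. The vise lies between here and 70 mm beyond the jaws.
- ring_blue: Blue plastic spacer ring lying flat, 20 mm thick (the thickest), 50 mm outside diameter, 22 mm bore, about 45 g. Origin: centre of its underside; z is its axis, up.
- ring_yellow: Yellow plastic spacer ring lying flat, 14 mm thick (the middle one), 50 mm outside diameter, 22 mm bore, about 32 g. Origin: centre of its underside; z is its axis, up.
- ring_red: Red plastic spacer ring lying flat, 8 mm thick (the thinnest), 50 mm outside diameter, 22 mm bore, about 20 g. Origin: centre of its underside; z is its axis, up.
- ring_green: Green spare ring, 11 mm thick, otherwise like the others; belongs to another set and stays where it lies. Origin: centre of its underside.
- clamp_nut: Brass clamp nut, stepped round, 32 mm diameter, 20 mm high; bystander. Origin: centre of its underside.
- punch_pliers: Red-handled hole-punch pliers lying flat, 140 mm long, 56 mm wide, 15 mm high; bystander. Origin: middle, underside; x towards the punch end.
- brush_jar: Glass jar of paint brushes, 72 mm diameter, 110 mm high, brushes up to 225 mm; bystander. Origin: centre of its underside.
- tape_roll: Roll of pale masking tape lying flat, 90 mm diameter, 25 mm high; bystander. Origin: centre of its underside.
- paint_pot: Closed red paint pot, 56 mm diameter, 60 mm high; bystander. Origin: centre of its underside.
- bone_folder: Tan bone folder lying flat, 160 mm long along its x, 20 mm wide, 5 mm thick; bystander. Origin: its middle, underside.
Mind the look-alikes: they are no part of the job. Of the things like the ring_red, leave any that is black; of the rest the smaller one is meant.

How it is judged:
By the outcome, as a careful person would: the job done as asked, in the order asked, and still so for the second after the job is handed in, with the robot touching nothing.
It also fails if it takes over 72 s, if anything falls off the work surface, if the arm or the gripper's body presses on something with over 40 N, if the wrist force passes 120 N, or if a joint passes its speed limit or range.

## Working session

There is one attempt and no reset: what is moved stays moved. The work goes in short steps, Python scripts to look and compute and a tool call to move; the robot and the scene stay as the last step left them, time stands still between calls to the robot, and variables do not carry over. Pictures are saved under pics/ and viewed, about 8 in all and at most 12, crops included, and the job is handed in when it is done.

Besides the shell and the picture viewer there is one more tool, called after ">>>" by a JSON object that holds its "method" and its "body", one argument or row to a line. arm_command: Moves the arm, as the interface text tells. Its arguments: {"type":"object","properties":{"deltas":{"type":"array","items":{"type":"object","properties":{"xyz":{"type":"array","items":{"type":"number","minimum":-1,"maximum":1}},"rotation":{"type":"array","items":{"type":"number","minimum":-1,"maximum":1}},"hand":{"type":"number"}}}}},"required":["deltas"]}

```bash
mkdir -p pics
cat > h.py <<'E'
from plant import r
import numpy as np, cv2
from scipy.spatial.transform import Rotation as Ro
def snap(n,f):
    im=r.get_image(n); cv2.imwrite('pics/'+f,cv2.cvtColor(im,cv2.COLOR_RGB2BGR)); return im
def Rt(s): 
    q=s['tcp_rot']; return Ro.from_quat([q[1],q[2],q[3],q[0]]).as_matrix()
def ray(n,u,v,s=None):
    c=r.camera_model(n); 
    if n!='wrist':
        d=np.array([(u-c['cx'])/c['fx'],(v-c['cy'])/c['fy'],1]);R=np.array(c['R']);return -R.T@np.array(c['t']),R.T@d
    a=np.array([(u-c['cx'])/c['fx'],(v-c['cy'])/c['fy']]);t=np.linalg.norm(a)
    d=np.r_[a/max(t,1e-9)*np.sin(t),np.cos(t)];T=np.array(c['tool_from_camera'])
    R=Rt(s); return R@T[:3,3]+np.array(s['tcp_pos']),R@T[:3,:3]@d
def onz(n,u,v,z,s=None):
    o,d=ray(n,u,v,s); return o+d*(z-o[2])/d[2]
E
python3 - <<'E'
from h import *
s=r.state();print(s);print(Rt(s))
a=snap('scene','s0.png');b=snap('top','t0.png')
w=snap('wrist','w0.png')
for n in('scene','top','wrist'):print(r.camera_model(n))
E
```

```text
{'time': 0.0, 'qpos': array([-9.42383073e-01,  2.55752081e-01,  1.07004943e-01, -4.55049906e-04,
       -1.42387735e+00, -2.84577591e-01]), 'joint_velocities': array([ 0.00189221, -0.00032819,  0.00077792, -0.00039304, -0.00197922,
        0.00013611]), 'joint_torque': array([ 1.05008139e-04, -3.86628735e+01,  2.37937689e+01,  5.36525533e+00,
       -6.09349343e-03, -9.14064941e-06]), 'tcp_pos': array([ 0.18528123, -0.51733637,  0.23039626]), 'tcp_rot': array([ 0.69733702, -0.69603639, -0.12080085,  0.12108501]), 'contact_force': array([ 0.54499927, -0.6109993 , -0.29290474]), 'moment': array([ 0.0218872 , -0.01656682, -0.03404096]), 'gripper_width': 0.08562617693929755}
[[ 9.41491153e-01 -7.10547616e-04 -3.37036947e-01]
 [ 3.37037686e-01  1.74352703e-03  9.41489542e-01]
 [-8.13401221e-05 -9.99998228e-01  1.88099660e-03]]
{'fx': 364.3542919799621, 'fy': 364.3542919799621, 'cx': 257.1631603870145, 'cy': 194.95961430194052, 'R': array([[-0.84149224,  0.54024066, -0.00555397],
       [ 0.35737609,  0.54888938, -0.75564726],
       [-0.40518286, -0.63785616, -0.65495524]]), 't': array([ 0.46176872, -0.13146302,  1.50511586])}
{'fx': 431.20023683205665, 'fy': 431.20023683205665, 'cx': 253.769735282515, 'cy': 191.7502886806258, 'R': array([[-0.01092951, -0.99990284,  0.00865226],
       [-0.99165557,  0.00972703, -0.12854812],
       [ 0.12845147, -0.00998503, -0.99166553]]), 't': array([0.03761282, 0.55100163, 1.21047878])}
{'fx': 297.3186396354542, 'fy': 297.3186396354542, 'cx': 255.99858849673845, 'cy': 195.19992037850776, 'tool_from_camera': array([[ 1.12522334e-03,  9.62631465e-01,  2.70812475e-01,
        -6.75833584e-02],
       [-1.46347233e-04, -2.70812485e-01,  9.62632109e-01,
        -1.41188971e-01],
       [ 9.99999356e-01, -1.12280877e-03, -1.63846078e-04,
         4.86751831e-04],
       [ 0.00000000e+00,  0.00000000e+00,  0.00000000e+00,
         1.00000000e+00]])}
```

View pics/t0.png

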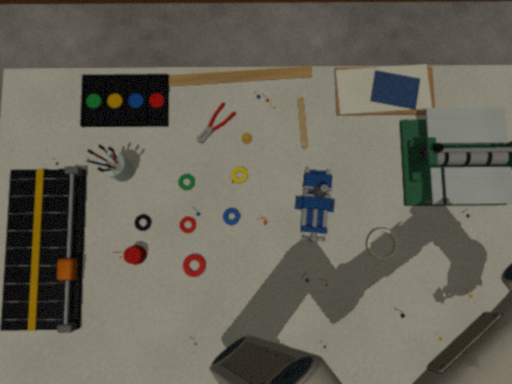

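View pics/s0.png

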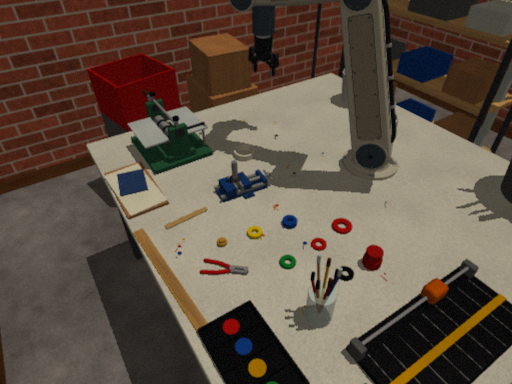

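Top view: the red candidates are small ring (188,225), large ring (194,265) and paint pot (135,255); there is also a black ring at (143,222). Blue is at (232,216), yellow (240,175), green (187,181), vise about (315,203). I choose the smaller red ring. Next I'll measure and check in a close crop.

```bash
cat >> h.py <<'E'
def mask(im,lo,hi,lo2=None,hi2=None):
    h=cv2.cvtColor(im,cv2.COLOR_RGB2HSV);m=cv2.inRange(h,lo,hi)
    if lo2: m|=cv2.inRange(h,lo2,hi2)
    return m
COL=dict(blue=((100,110,60),(120,255,255)),yellow=((20,120,100),(32,255,255)),green=((45,100,50),(85,255,255)),red=((0,140,80),(6,255,255),(172,140,80),(180,255,255)))
def blobs(im,c,amin=30):
    n,l,st,ce=cv2.connectedComponentsWithStats(mask(im,*COL[c]))
    return [(st[i],ce[i],l==i) for i in range(1,n) if st[i][4]>=amin]
E
python3 - <<'E'
from h import *
im=cv2.cvtColor(cv2.imread('pics/t0.png'),cv2.COLOR_BGR2RGB)
for c,h in(('blue',.02),('yellow',.014),('red',.008),('green',.011)):
    for st,ce,_ in blobs(im,c):
        x,y,w,hh=st[:4];u,v=x+(w-1)/2,y+(hh-1)/2
        print(c,st,ce.round(1),onz('top',u,v,h).round(4),'size',np.linalg.norm(onz('top',x-.5,v,h)-onz('top',x+w-.5,v,h)).round(3))
c=im[150:285,120:345];c=cv2.resize(c,None,fx=3.5,fy=3.5,interpolation=cv2.INTER_CUBIC)
cv2.imwrite('pics/c1.png',cv2.cvtColor(c,cv2.COLOR_RGB2BGR))
E
```

```text
blue [ 372   72   47   36 1222] [394.9  89.6] [ 0.8613 -0.3992  0.02  ] size 0.143
blue [128  93  15  15 171] [135.2 100.2] [0.8345 0.3851 0.02  ] size 0.045
blue [304 171  27  16 311] [316.7 178.3] [ 0.5908 -0.1546  0.02  ] size 0.08
blue [296 197  38  36 661] [314.2 210.7] [ 0.4849 -0.1442  0.02  ] size 0.111
blue [223 209  16  16 140] [230.9 216. ] [0.4816 0.1001 0.02  ] size 0.046
yellow [108  94  14  13 146] [114.3 100.1] [0.8371 0.4484 0.014 ] size 0.042
yellow [301 115   5  22  39] [302.7 125.3] [ 0.7532 -0.1183  0.014 ] size 0.015
yellow [242 133   9  10  65] [246.1 137.8] [0.7178 0.0531 0.014 ] size 0.027
yellow [231 167  17  16 175] [238.9 174.4] [0.6059 0.0747 0.014 ] size 0.05
yellow [  28  169   15  162 1104] [ 35.1 250.2] [0.3928 0.6628 0.014 ] size 0.043
red [149  93  15  15 163] [156.3  99.9] [0.8382 0.3249 0.008 ] size 0.045
red [209 103  15  23  73] [215.6 114. ] [0.7929 0.1432 0.008 ] size 0.045
red [213 112  22  19  73] [223.9 121.3] [0.7709 0.1206 0.008 ] size 0.066
red [180 217  16  16 147] [187.4 224.4] [0.4604 0.2262 0.008 ] size 0.047
red [124 246  17  18 239] [132.3 254.8] [0.3754 0.3857 0.008 ] size 0.049
red [183 254  22  23 289] [193.8 264.8] [0.3434 0.2079 0.008 ] size 0.063
green [ 86  94  15  14 170] [ 93.1 100.4] [0.8371 0.514  0.011 ] size 0.045
green [ 401  121   22   84 1009] [410.8 164.2] [ 0.6379 -0.4397  0.011 ] size 0.066
green [427 139  10  26 152] [431.1 152.6] [ 0.6708 -0.5017  0.011 ] size 0.03
green [179 174  15  16 133] [186.2 181.5] [0.587  0.2313 0.011 ] size 0.044
```

View pics/c1.png

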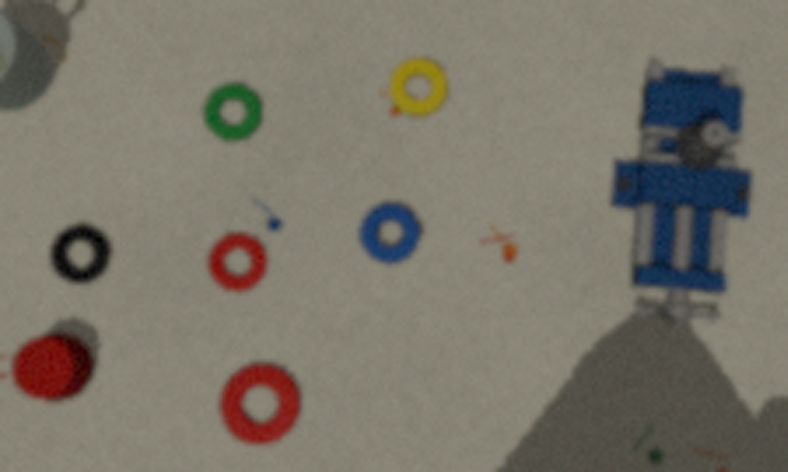

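>>> {"method": "arm_command", "body": {
  "deltas": [
    {"xyz":[0.034,-0.007,0.026],"rotation":[0,0.07,0],"hand":0},
    {"xyz":[0.069,-0.014,0.051],"rotation":[0,0.14,0],"hand":0},
    {"xyz":[0.103,-0.021,0.077],"rotation":[0,0.2187,0],"hand":0},
    {"xyz":[0.137,-0.028,0.103],"rotation":[0,0.2187,0],"hand":0},
    {"xyz":[0.171,-0.035,0.129],"rotation":[0,0.2187,0],"hand":0},
    {"xyz":[0.205,-0.042,0.154],"rotation":[0,0.2187,0],"hand":0},
    {"xyz":[0.24,-0.049,0.18],"rotation":[0,0.2187,0],"hand":0},
    {"xyz":[0.26,-0.053,0.195],"rotation":[0,0.2187,0],"hand":0}
  ]
}}

```text
time: 0.82
tcp_pos: [0.3628, -0.2478, 0.284]
tcp_rot: [0.707, -0.707, -0.0, -0.0]
contact_force: [0.0, -1.6, 0.2]
gripper_width: 0.0853
```

Run:
```python
from h import *
s=r.state();print(s['time'],s['tcp_pos'],Rt(s).round(3).tolist(),s['qpos'].round(2))
print('tip',onz('top',323.7,187.4,.134),'flange',onz('top',319.7,191.,.062))
```

```text
0.8167 [ 0.36280978 -0.24779161  0.28402552] [[1.0, 0.0, -0.0], [0.0, 0.0, 1.0], [0.0, -1.0, 0.0]] [-0.24  0.02 -0.04 -0.   -1.51 -1.33]
tip [ 0.54845585 -0.15367118  0.134     ] flange [ 0.54822754 -0.15454158  0.062     ]
```

>>> {"method": "arm_command", "body": {
  "deltas": [
    {"xyz":[0.025,0,0.024],"rotation":[0,0,0],"hand":0},
    {"xyz":[0.05,0,0.048],"rotation":[0,0,0],"hand":0},
    {"xyz":[0.075,0,0.072],"rotation":[0,0,0],"hand":0},
    {"xyz":[0.097,0,0.094],"rotation":[0,0,0],"hand":0},
    {"xyz":[0.097,0,0.094],"rotation":[0,0,0],"hand":0},
    {"xyz":[0.097,0,0.094],"rotation":[0,0,0],"hand":0},
    {"xyz":[0.097,0,0.094],"rotation":[0,0,0],"hand":0},
    {"xyz":[0.097,0,0.094],"rotation":[0,0,0],"hand":0}
  ]
}}

```text
time: 1.48
tcp_pos: [0.4588, -0.1563, 0.2838]
tcp_rot: [-0.707, 0.707, -0.0, 0.0]
contact_force: [-0.1, 0.1, 0.2]
gripper_width: 0.0857
```

Run:
```python
from h import *
import pickle
s=r.state();print(s['time'],s['tcp_pos'],s['contact_force']);pickle.dump({k:s[k] for k in('tcp_pos','tcp_rot')},open('s1.pkl','wb'))
im=snap('wrist','w1.png')
cv2.imwrite('pics/w1b.png',cv2.resize(cv2.imread('pics/w1.png'),(768,576)))
```

```text
1.4833 [ 0.45882711 -0.1562503   0.28381231] [-0.06815995  0.10232041  0.21352443]
```

View pics/w1b.png

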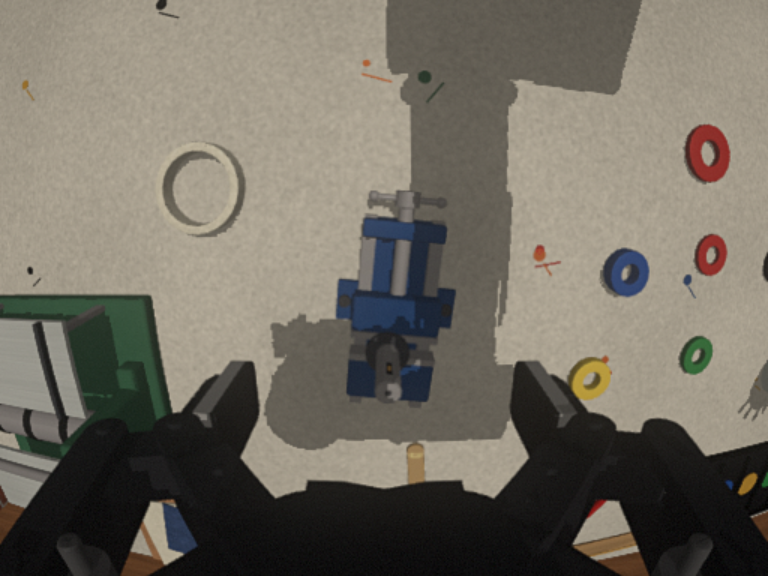

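Wrist view, in 768-px coordinates: vise with its handle at (407,200) toward -x, shaft tip about (390,392), blue ring (626,272), yellow (590,380), small red (711,255), large red (708,153).

Run:
```python
from h import *
import pickle
s=pickle.load(open('s1.pkl','rb'))
im=cv2.cvtColor(cv2.imread('pics/w1.png'),cv2.COLOR_BGR2RGB)
for c,h in(('blue',.02),('yellow',.014),('red',.008),('green',.011)):
    for st,ce,m in blobs(im,c,60):
        cs,hi=cv2.findContours(m.astype(np.uint8),cv2.RETR_CCOMP,cv2.CHAIN_APPROX_NONE)
        for k,q in enumerate(cs):
            if hi[0][k][3]>=0 and len(q)>12:
                P=np.array([onz('wrist',*p[0],h,s) for p in q]);(cx,cy),rad=cv2.minEnclosingCircle(P[:,:2].astype(np.float32));print(c,'bore',ce.round(0),round(cx,4),round(cy,4),'r',round(rad,4))
print('tip',onz('wrist',260,261,.134,s),'handle',onz('wrist',407/1.5,200/1.5,.03,s),onz('wrist',405/1.5,200/1.5,.04,s))
c=im[215:290,215:315];cv2.imwrite('pics/c2.png',cv2.cvtColor(cv2.resize(c,None,fx=7,fy=7,interpolation=cv2.INTER_CUBIC),cv2.COLOR_RGB2BGR))
```

```text
blue bore [419. 182.] 0.4841 0.0993 r 0.0134
blue bore [118. 354.] 0.8757 -0.4429 r 0.0127
blue bore [118. 354.] 0.8708 -0.4558 r 0.0083
blue bore [118. 354.] 0.8499 -0.4471 r 0.0105
blue bore [118. 354.] 0.8308 -0.4492 r 0.0079
blue bore [118. 354.] 0.8184 -0.4405 r 0.0077
yellow bore [393. 252.] 0.6074 0.075 r 0.0125
red bore [472. 102.] 0.3464 0.2092 r 0.0175
red bore [474. 170.] 0.4624 0.2262 r 0.0131
green bore [465. 237.] 0.5882 0.2312 r 0.014
tip [ 0.54831724 -0.15122686  0.134     ] handle [ 0.41714083 -0.13510862  0.03      ] [ 0.41648829 -0.13734514  0.04      ]
```

View pics/c2.png

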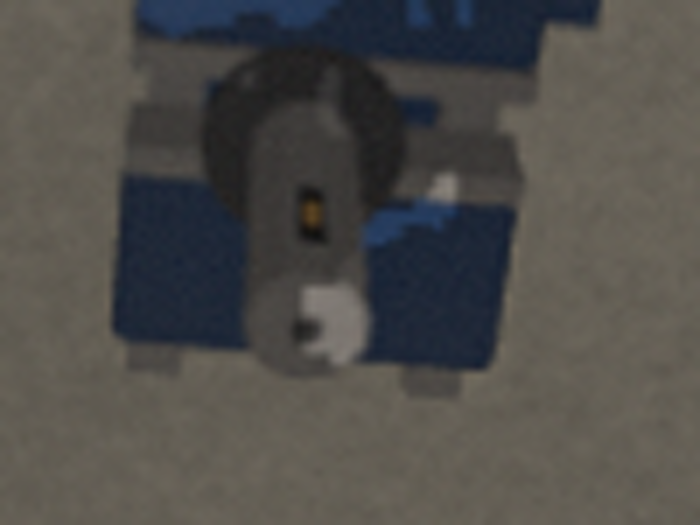

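>>> {"method": "arm_command", "body": {
  "deltas": [
    {"xyz":[0.004,0.015,0.035],"rotation":[0,0,0],"hand":0},
    {"xyz":[0.008,0.035,0.07],"rotation":[0,0,0],"hand":0},
    {"xyz":[0.012,0.055,0.105],"rotation":[0,0,0],"hand":0},
    {"xyz":[0.016,0.08,0.14],"rotation":[0,0,0],"hand":0},
    {"xyz":[0.02,0.105,0.172],"rotation":[0,0,0],"hand":0},
    {"xyz":[0.022,0.13,0.204],"rotation":[0,0,0],"hand":0},
    {"xyz":[0.024,0.155,0.232],"rotation":[0,0,0],"hand":0},
    {"xyz":[0.025,0.18,0.255],"rotation":[0,0,0],"hand":0}
  ]
}}

```text
time: 2.2
tcp_pos: [0.4843, 0.1004, 0.1031]
tcp_rot: [0.707, -0.707, -0.0, -0.0]
contact_force: [1.4, 0.3, -0.3]
gripper_width: 0.0854
```

```bash
cat >> h.py <<'E'
def bore(c,z,f):
    s=r.state();im=snap('wrist',f);out=[]
    for st,ce,m in blobs(im,c,300):
        cs,hi=cv2.findContours(m.astype(np.uint8),cv2.RETR_CCOMP,cv2.CHAIN_APPROX_NONE)
        for k,q in enumerate(cs):
            if len(q)<20: continue
            P=np.array([onz('wrist',*p[0],z,s)[:2] for p in q])
            A=np.c_[2*P,np.ones(len(P))];x=np.linalg.lstsq(A,(P**2).sum(1),rcond=None)[0]
            out.append((c,'bore' if hi[0][k][3]>=0 else 'outer',x[:2].round(4),'r',round(np.sqrt(x[2]+x[0]**2+x[1]**2),4)))
    print('tcp',s['tcp_pos'].round(4),'t',s['time'],'F',s['contact_force'].round(1),'w',round(s['gripper_width'],4))
    for o in out: print(*o)
E
python3 - <<'E'
from h import *
import pickle
s=pickle.load(open('s1.pkl','rb'))
print('tip',onz('wrist',258.4,261.2,.134,s))
bore('blue',.02,'w2.png')
E
```

```text
tip [ 0.54856281 -0.15299429  0.134     ]
tcp [0.4843 0.1004 0.1031] t 2.2 F [ 1.4  0.3 -0.3] w 0.0854
blue outer [ 0.4656 -0.1383] r 0.0265
blue outer [0.4829 0.1013] r 0.0239
blue bore [0.4821 0.1014] r 0.0105
blue outer [ 0.5177 -0.0865] r 0.0156
blue bore [ 0.52   -0.0863] r 0.008
blue outer [ 0.535  -0.1619] r 0.027
blue outer [ 0.6026 -0.1837] r 0.0333
```

>>> {"method": "arm_command", "body": {
  "deltas": [
    {"xyz":[-0.001,0.025,0.001],"rotation":[0,0,0],"hand":0},
    {"xyz":[-0.0017,0.055,0.001],"rotation":[0,0,0],"hand":0},
    {"xyz":[-0.0017,0.08,0.001],"rotation":[0,0,0],"hand":0},
    {"xyz":[-0.0017,0.097,0.001],"rotation":[0,0,0],"hand":0},
    {"xyz":[-0.0017,0.097,0.001],"rotation":[0,0,0],"hand":0},
    {"xyz":[-0.0017,0.097,0.001],"rotation":[0,0,0],"hand":1},
    {"xyz":[-0.0017,0.097,0.001],"rotation":[0,0,0],"hand":1},
    {"xyz":[-0.0017,0.097,0.001],"rotation":[0,0,0],"hand":1}
  ]
}}

```text
time: 2.92
tcp_pos: [0.4839, 0.1006, 0.0084]
tcp_rot: [0.708, -0.707, -0.001, -0.001]
contact_force: [0.3, 0.2, 0.8]
gripper_width: 0.0515
```

>>> {"method": "arm_command", "body": {
  "deltas": [
    {"xyz":[0,0,0],"rotation":[0,0,0],"hand":1},
    {"xyz":[0,0,0],"rotation":[0,0,0],"hand":1},
    {"xyz":[0,0,0],"rotation":[0,0,0],"hand":1},
    {"xyz":[0,0,0],"rotation":[0,0,0],"hand":1},
    {"xyz":[0,-0.01,0],"rotation":[0,0,0],"hand":1},
    {"xyz":[0,-0.03,0],"rotation":[0,0,0],"hand":1},
    {"xyz":[0,-0.06,0],"rotation":[0,0,0],"hand":1},
    {"xyz":[0,-0.09,0],"rotation":[0,0,0],"hand":1}
  ]
}}

```text
time: 3.58
tcp_pos: [0.4823, 0.1001, 0.0984]
tcp_rot: [0.707, -0.707, -0.0, 0.0]
contact_force: [0.4, -0.0, -0.5]
gripper_width: 0.047
```

Run:
```python
from h import *
s=r.state();im=snap('wrist','w3.png');print(s['tcp_pos'],s['contact_force'],s['gripper_width'])
cv2.imwrite('pics/c3.png',cv2.resize(cv2.imread('pics/w3.png')[170:384,100:412],None,fx=2.4,fy=2.4))
```

```text
[0.4822983  0.10007463 0.09844965] [ 0.39486287 -0.00503708 -0.47989702] 0.04697246818960558
```

View pics/c3.png

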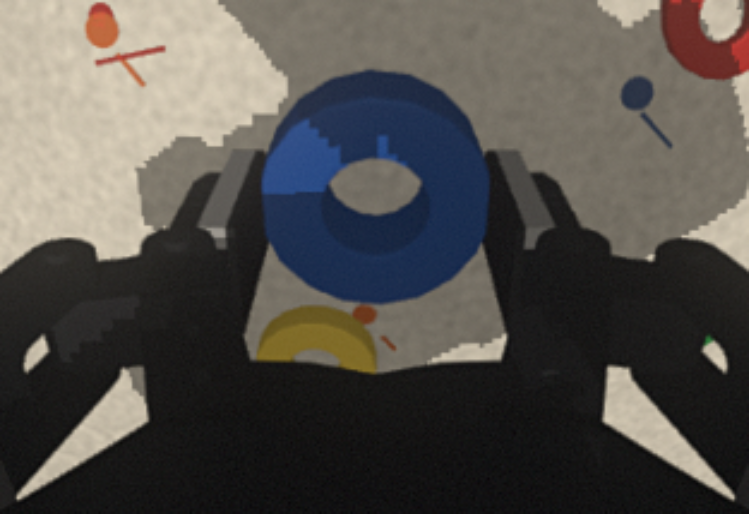

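Blue ring is held level between the pads (crop centre about (375,187)). Next I'll measure where its bore sits relative to the TCP.

Run:
```python
from h import *
bore('blue',.1124,'w4.png')
```

```text
tcp [0.4864 0.1012 0.1053] t 3.6333 F [1.3 0.6 5.3] w 0.0467
blue outer [ 0.4624 -0.0526] r 0.0271
blue outer [0.4859 0.1019] r 0.0256
blue bore [0.4834 0.1019] r 0.0082
blue outer [ 0.4765 -0.0096] r 0.0092
blue bore [ 0.4777 -0.0095] r 0.0047
blue outer [ 0.5295 -0.0641] r 0.0206
```

>>> {"method": "arm_command", "body": {
  "deltas": [
    {"xyz":[0.004,-0.01,-0.025],"rotation":[0,0,0],"hand":1},
    {"xyz":[0.012,-0.025,-0.06],"rotation":[0,0,0],"hand":1},
    {"xyz":[0.022,-0.04,-0.095],"rotation":[0,0,0],"hand":1},
    {"xyz":[0.032,-0.052,-0.13],"rotation":[0,0,0],"hand":1},
    {"xyz":[0.042,-0.062,-0.165],"rotation":[0,0,0],"hand":1},
    {"xyz":[0.052,-0.068,-0.2],"rotation":[0,0,0],"hand":1},
    {"xyz":[0.062,-0.07,-0.232],"rotation":[0,0,0],"hand":1},
    {"xyz":[0.066,-0.07,-0.253],"rotation":[0,0,0],"hand":1}
  ]
}}

```text
time: 4.35
tcp_pos: [0.5497, -0.1557, 0.1679]
tcp_rot: [-0.707, 0.707, 0.0, 0.001]
contact_force: [0.3, 0.1, 0.3]
gripper_width: 0.0472
```

>>> {"method": "arm_command", "body": {
  "deltas": [
    {"xyz":[0,0.005,0.001],"rotation":[0,0,0],"hand":1},
    {"xyz":[-0.0005,0.01,0.002],"rotation":[0,0,0],"hand":1},
    {"xyz":[-0.001,0.015,0.0025],"rotation":[0,0,0],"hand":1},
    {"xyz":[-0.001,0.018,0.0025],"rotation":[0,0,0],"hand":1},
    {"xyz":[-0.001,0.02,0.0025],"rotation":[0,0,0],"hand":1},
    {"xyz":[-0.001,0.021,0.0025],"rotation":[0,0,0],"hand":1},
    {"xyz":[-0.001,0.022,0.0025],"rotation":[0,0,0],"hand":1},
    {"xyz":[-0.001,0.022,0.0025],"rotation":[0,0,0],"hand":1}
  ]
}}

```text
time: 5.02
tcp_pos: [0.5477, -0.1498, 0.1447]
tcp_rot: [-0.707, 0.707, 0.0, -0.0]
contact_force: [-0.2, -0.0, -0.2]
gripper_width: 0.0466
```

Run:
```python
from h import *
s=r.state();print(s['tcp_pos'],s['contact_force'],s['moment'],s['gripper_width'])
im=snap('wrist','w5.png')
cv2.imwrite('pics/c5.png',cv2.resize(cv2.imread('pics/w5.png')[190:330,170:342],None,fx=4,fy=4,interpolation=cv2.INTER_CUBIC))
```

```text
[ 0.54769063 -0.14977542  0.14469786] [-0.20359513 -0.04496165 -0.21362286] [ 0.00306542 -0.00027984  0.01568627] 0.04664031475219337
```

View pics/c5.png

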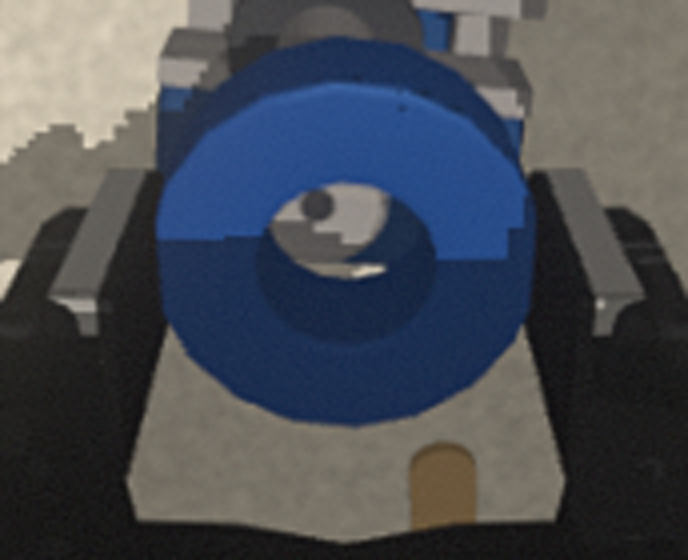

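Through the bore I see the shaft's centre hole at crop (317,205), while the bore axis is near column 347, so the shaft lies about 4 mm to -y. Casting rays to get numbers.

Run:
```python
from h import *
s=r.state();print(s['tcp_pos'],s['time'],s['contact_force'])
for z in(.132,.134,.136):print('tip',onz('wrist',248.9,240.9,z,s))
print('edge tip right',onz('wrist',170+388/4-.4,190+210/4-.4,.134,s))
e=onz('wrist',256.6,259.1,s['tcp_pos'][2]-.006,s);print('bore far',e,'centre',e[0]-.011)
print('bore top near', onz('wrist',170+347/4-.4,190+182/4-.4,s['tcp_pos'][2]+.014,s),'top far',onz('wrist',170+347/4-.4,190+345/4-.4,s['tcp_pos'][2]+.014,s))
```

```text
[ 0.54776514 -0.1498548   0.14483829] 5.0667 [ 0.21510612 -0.72623911 -0.29338081]
tip [ 0.55021429 -0.15315033  0.132     ]
tip [ 0.54930151 -0.15309836  0.134     ]
tip [ 0.54838872 -0.15304639  0.136     ]
edge tip right [ 0.55005539 -0.1431772   0.134     ]
bore far [ 0.55830246 -0.14879334  0.13883829] centre 0.547302461034461
bore top near [ 0.53499109 -0.14896374  0.15883829] top far [ 0.55714237 -0.14895989  0.15883829]
```

>>> {"method": "arm_command", "body": {
  "deltas": [
    {"xyz":[0.001,0,-0.002],"rotation":[0,0,0],"hand":1},
    {"xyz":[0.002,0,-0.004],"rotation":[0,0,0],"hand":1},
    {"xyz":[0.002,0,-0.004],"rotation":[0,0,0],"hand":1},
    {"xyz":[0.002,0.001,-0.004],"rotation":[0,0,0],"hand":1},
    {"xyz":[0.002,0.002,-0.004],"rotation":[0,0,0],"hand":1},
    {"xyz":[0.002,0.003,-0.004],"rotation":[0,0,0],"hand":1},
    {"xyz":[0.002,0.004,-0.004],"rotation":[0,0,0],"hand":1},
    {"xyz":[0.002,0.005,-0.004],"rotation":[0,0,0],"hand":1}
  ]
}}

```text
time: 5.73
tcp_pos: [0.5496, -0.1541, 0.1395]
tcp_rot: [0.707, -0.707, -0.0, 0.0]
contact_force: [-0.1, 0.0, -0.6]
gripper_width: 0.0466
```

>>> {"method": "arm_command", "body": {
  "deltas": [
    {"xyz":[0,0.0005,0],"rotation":[0,0,0],"hand":1},
    {"xyz":[0,0.001,0],"rotation":[0,0,0],"hand":1},
    {"xyz":[0,0.0015,0],"rotation":[0,0,0],"hand":1},
    {"xyz":[0,0.002,0],"rotation":[0,0,0],"hand":1},
    {"xyz":[0,0.0025,0],"rotation":[0,0,0],"hand":1},
    {"xyz":[0,0.003,0],"rotation":[0,0,0],"hand":1},
    {"xyz":[0,0.003,0],"rotation":[0,0,0],"hand":1},
    {"xyz":[0,0.003,0],"rotation":[0,0,0],"hand":1}
  ]
}}

```text
time: 6.4
tcp_pos: [0.5496, -0.1541, 0.1366]
tcp_rot: [0.707, -0.707, -0.0, 0.0]
contact_force: [-0.3, -0.4, -0.9]
gripper_width: 0.0469
```

>>> {"method": "arm_command", "body": {
  "deltas": [
    {"xyz":[0,0.0005,0],"rotation":[0,0,0],"hand":1},
    {"xyz":[0,0.001,0],"rotation":[0,0,0],"hand":1},
    {"xyz":[0,0.0015,0],"rotation":[0,0,0],"hand":1},
    {"xyz":[0,0.002,0],"rotation":[0,0,0],"hand":1},
    {"xyz":[0,0.003,0],"rotation":[0,0,0],"hand":1},
    {"xyz":[0,0.004,0],"rotation":[0,0,0],"hand":1},
    {"xyz":[0,0.005,0],"rotation":[0,0,0],"hand":1},
    {"xyz":[0,0.005,0],"rotation":[0,0,0],"hand":1}
  ]
}}

```text
time: 7.07
tcp_pos: [0.5496, -0.1541, 0.1313]
tcp_rot: [0.707, -0.707, 0.0, 0.0]
contact_force: [0.3, -0.3, -0.7]
gripper_width: 0.0469
```

>>> {"method": "arm_command", "body": {
  "deltas": [
    {"xyz":[0,0.002,0],"rotation":[0,0,0],"hand":1},
    {"xyz":[0,0.004,0],"rotation":[0,0,0],"hand":1},
    {"xyz":[0,0.0055,0],"rotation":[0,0,0],"hand":1},
    {"xyz":[0,0.007,0],"rotation":[0,0,0],"hand":1},
    {"xyz":[0,0.0085,0],"rotation":[0,0,0],"hand":1},
    {"xyz":[0,0.01,0],"rotation":[0,0,0],"hand":1},
    {"xyz":[0,0.0115,0],"rotation":[0,0,0],"hand":1},
    {"xyz":[0,0.013,0],"rotation":[0,0,0],"hand":1}
  ]
}}

```text
time: 7.73
tcp_pos: [0.5492, -0.1541, 0.1184]
tcp_rot: [0.707, -0.707, 0.0, 0.0]
contact_force: [-3.8, 1.6, 2.3]
gripper_width: 0.047
```

Run:
```python
from h import *
s=r.state();print(s['tcp_pos'],s['contact_force'],s['moment'],s['gripper_width'])
```

```text
[ 0.54916652 -0.15408163  0.11843953] [-3.76779985  1.60019526  2.29843961] [ 0.44906675  1.23217538 -0.02339175] 0.04696100617870427
```

>>> {"method": "arm_command", "body": {
  "deltas": [
    {"xyz":[-0.0003,0.001,0.0002],"rotation":[0,0,0],"hand":1},
    {"xyz":[-0.0006,0.002,0.0004],"rotation":[0,0,0],"hand":1},
    {"xyz":[-0.0007,0.003,0.0004],"rotation":[0,0,0],"hand":1},
    {"xyz":[-0.0007,0.004,0.0004],"rotation":[0,0,0],"hand":1},
    {"xyz":[-0.0007,0.005,0.0004],"rotation":[0,0,0],"hand":1},
    {"xyz":[-0.0007,0.006,0.0004],"rotation":[0,0,0],"hand":1},
    {"xyz":[-0.0007,0.007,0.0004],"rotation":[0,0,0],"hand":1},
    {"xyz":[-0.0007,0.008,0.0004],"rotation":[0,0,0],"hand":1}
  ]
}}

```text
time: 8.4
tcp_pos: [0.549, -0.1538, 0.1106]
tcp_rot: [-0.707, 0.707, 0.0, -0.0]
contact_force: [-2.0, 1.3, 3.5]
gripper_width: 0.0467
```

>>> {"method": "arm_command", "body": {
  "deltas": [
    {"xyz":[0,0.0015,0],"rotation":[0,0,0],"hand":1},
    {"xyz":[0,0.003,0],"rotation":[0,0,0],"hand":1},
    {"xyz":[0,0.0045,0],"rotation":[0,0,0],"hand":1},
    {"xyz":[0,0.006,0],"rotation":[0,0,0],"hand":1},
    {"xyz":[0,0.0075,0],"rotation":[0,0,0],"hand":1},
    {"xyz":[0,0.009,0],"rotation":[0,0,0],"hand":1},
    {"xyz":[0,0.0105,0],"rotation":[0,0,0],"hand":1},
    {"xyz":[0,0.012,0],"rotation":[0,0,0],"hand":1}
  ]
}}

```text
time: 9.07
tcp_pos: [0.5492, -0.1537, 0.0981]
tcp_rot: [0.707, -0.707, -0.0, -0.0]
contact_force: [-0.4, 0.1, 0.2]
gripper_width: 0.0463
```

>>> {"method": "arm_command", "body": {
  "deltas": [
    {"xyz":[0,0.003,0],"rotation":[0,0,0],"hand":1},
    {"xyz":[0,0.006,0],"rotation":[0,0,0],"hand":1},
    {"xyz":[0,0.01,0],"rotation":[0,0,0],"hand":1},
    {"xyz":[0,0.014,0],"rotation":[0,0,0],"hand":1},
    {"xyz":[0,0.018,0],"rotation":[0,0,0],"hand":1},
    {"xyz":[0,0.021,0],"rotation":[0,0,0],"hand":1},
    {"xyz":[0,0.023,0],"rotation":[0,0,0],"hand":1},
    {"xyz":[0,0.0245,0],"rotation":[0,0,0],"hand":1}
  ]
}}

```text
time: 9.73
tcp_pos: [0.5489, -0.1538, 0.0738]
tcp_rot: [-0.707, 0.707, -0.0, -0.0]
contact_force: [-0.7, 0.3, -0.6]
gripper_width: 0.047
```

>>> {"method": "arm_command", "body": {
  "deltas": [
    {"xyz":[0,0.0005,0],"rotation":[0,0,0],"hand":1},
    {"xyz":[0,0.001,0],"rotation":[0,0,0],"hand":1},
    {"xyz":[0,0.0015,0],"rotation":[0,0,0],"hand":1},
    {"xyz":[0,0.002,0],"rotation":[0,0,0],"hand":1},
    {"xyz":[0,0.0025,0],"rotation":[0,0,0],"hand":1},
    {"xyz":[0,0.003,0],"rotation":[0,0,0],"hand":1},
    {"xyz":[0,0.0035,0],"rotation":[0,0,0],"hand":1},
    {"xyz":[0,0.0035,0],"rotation":[0,0,0],"hand":1}
  ]
}}

```text
time: 10.4
tcp_pos: [0.5491, -0.1538, 0.0715]
tcp_rot: [-0.707, 0.707, 0.0, 0.0]
contact_force: [-2.0, 0.9, 4.2]
gripper_width: 0.0467
```

>>> {"method": "arm_command", "body": {
  "deltas": [
    {"xyz":[0,0.0004,0],"rotation":[0,0,0],"hand":1},
    {"xyz":[0,0.0008,0],"rotation":[0,0,0],"hand":1},
    {"xyz":[0,0.0012,0],"rotation":[0,0,0],"hand":1},
    {"xyz":[0,0.0016,0],"rotation":[0,0,0],"hand":1},
    {"xyz":[0,0.002,0],"rotation":[0,0,0],"hand":1},
    {"xyz":[0,0.002,0],"rotation":[0,0,0],"hand":1},
    {"xyz":[0,0.002,0],"rotation":[0,0,0],"hand":1},
    {"xyz":[0,0.002,0],"rotation":[0,0,0],"hand":1}
  ]
}}

```text
time: 11.07
tcp_pos: [0.5492, -0.1538, 0.0714]
tcp_rot: [-0.707, 0.707, 0.001, 0.0]
contact_force: [-7.0, 4.3, 16.8]
gripper_width: 0.0467
```

Run:
```python
from h import *
s=r.state();print(s['tcp_pos'],s['contact_force'],s['moment'],s['gripper_width'])
```

```text
[ 0.54918627 -0.15383645  0.0713575 ] [-7.01881896  4.32748683 16.81035049] [1.33749725 2.40620534 0.02468312] 0.04671796174297188
```

Contact is stiff at 17 N, TCP z 0.0714, which puts the seat near 0.064 (within its ±2 mm). I'll relax, open, rise and head for yellow.

>>> {"method": "arm_command", "body": {
  "deltas": [
    {"xyz":[0,-0.001,0],"rotation":[0,0,0],"hand":1},
    {"xyz":[0,-0.0018,0],"rotation":[0,0,0],"hand":0},
    {"xyz":[0,-0.0018,0],"rotation":[0,0,0],"hand":0},
    {"xyz":[0,-0.0018,0],"rotation":[0,0,0],"hand":0},
    {"xyz":[0,-0.0018,0],"rotation":[0,0,0],"hand":0},
    {"xyz":[0,-0.015,0],"rotation":[0,0,0],"hand":0},
    {"xyz":[0,-0.04,0],"rotation":[0,0,0],"hand":0},
    {"xyz":[0,-0.07,0],"rotation":[0,0,0],"hand":0}
  ]
}}

```text
time: 11.73
tcp_pos: [0.5475, -0.1536, 0.1373]
tcp_rot: [0.707, -0.707, 0.002, 0.002]
contact_force: [1.0, 0.9, 0.6]
gripper_width: 0.0852
```

>>> {"method": "arm_command", "body": {
  "deltas": [
    {"xyz":[0,-0.025,0],"rotation":[0,0,0],"hand":0},
    {"xyz":[0,-0.04,0.02],"rotation":[0,0,0],"hand":0},
    {"xyz":[0.01,-0.045,0.055],"rotation":[0,0,0],"hand":0},
    {"xyz":[0.02,-0.04,0.09],"rotation":[0,0,0],"hand":0},
    {"xyz":[0.03,-0.02,0.125],"rotation":[0,0,0],"hand":0},
    {"xyz":[0.04,0,0.16],"rotation":[0,0,0],"hand":0},
    {"xyz":[0.05,0.02,0.195],"rotation":[0,0,0],"hand":0},
    {"xyz":[0.057,0.035,0.229],"rotation":[0,0,0],"hand":0}
  ]
}}

```text
time: 12.4
tcp_pos: [0.6056, 0.077, 0.1015]
tcp_rot: [-0.707, 0.707, -0.001, -0.001]
contact_force: [-0.3, -0.1, 0.5]
gripper_width: 0.0856
```

Run:
```python
from h import *
r.get_image('top')
bore('yellow',.014,'w6.png')
s=r.state();print(s['tcp_pos'])
```

```text
tcp [0.6051 0.0821 0.098 ] t 12.45 F [ 1.1  3.9 -2.6] w 0.0856
yellow outer [0.6082 0.0764] r 0.0239
yellow bore [0.6074 0.0771] r 0.0108
[0.60459504 0.07934266 0.09936807]
```

>>> {"method": "arm_command", "body": {
  "deltas": [
    {"xyz":[0.001,0.02,0.001],"rotation":[0,0,0],"hand":0},
    {"xyz":[0.0015,0.045,0.001],"rotation":[0,0,0],"hand":0},
    {"xyz":[0.0015,0.07,0.001],"rotation":[0,0,0],"hand":0},
    {"xyz":[0.0015,0.09,0.001],"rotation":[0,0,0],"hand":0},
    {"xyz":[0.0015,0.1,0.001],"rotation":[0,0,0],"hand":0},
    {"xyz":[0.0015,0.102,0.001],"rotation":[0,0,0],"hand":0},
    {"xyz":[0.0015,0.102,0.001],"rotation":[0,0,0],"hand":0},
    {"xyz":[0.0015,0.102,0.001],"rotation":[0,0,0],"hand":0}
  ]
}}

```text
time: 13.17
tcp_pos: [0.6085, 0.0763, 0.0031]
tcp_rot: [0.707, -0.707, -0.001, -0.001]
contact_force: [0.7, -0.2, -0.2]
gripper_width: 0.0852
```

Run:
```python
from h import *
bore('yellow',.014,'w7.png')
```

```text
tcp [0.6085 0.0763 0.0031] t 13.1667 F [ 0.7 -0.2 -0.2] w 0.0852
yellow outer [0.6066 0.0762] r 0.0245
yellow bore [0.6058 0.0765] r 0.0099
```

>>> {"method": "arm_command", "body": {
  "deltas": [
    {"xyz":[-0.0015,0.001,0],"rotation":[0,0,0],"hand":0},
    {"xyz":[-0.0015,0.001,0],"rotation":[0,0,0],"hand":1},
    {"xyz":[-0.0015,0.001,0],"rotation":[0,0,0],"hand":1},
    {"xyz":[-0.0015,0.001,0],"rotation":[0,0,0],"hand":1},
    {"xyz":[-0.0015,0.001,0],"rotation":[0,0,0],"hand":1},
    {"xyz":[-0.0015,0.001,0],"rotation":[0,0,0],"hand":1},
    {"xyz":[-0.0015,0.001,0],"rotation":[0,0,0],"hand":1},
    {"xyz":[-0.0015,0.001,0],"rotation":[0,0,0],"hand":1}
  ]
}}

```text
time: 13.88
tcp_pos: [0.6065, 0.0764, 0.0019]
tcp_rot: [0.707, -0.707, -0.001, -0.0]
contact_force: [-2.8, 1.1, 5.1]
gripper_width: 0.0473
```

>>> {"method": "arm_command", "body": {
  "deltas": [
    {"xyz":[0,-0.01,0],"rotation":[0,0,0],"hand":1},
    {"xyz":[0,-0.03,0],"rotation":[0,0,0],"hand":1},
    {"xyz":[0,-0.06,0],"rotation":[0,0,0],"hand":1},
    {"xyz":[0,-0.09,-0.01],"rotation":[0,0,0],"hand":1},
    {"xyz":[-0.005,-0.12,-0.03],"rotation":[0,0,0],"hand":1},
    {"xyz":[-0.015,-0.14,-0.06],"rotation":[0,0,0],"hand":1},
    {"xyz":[-0.025,-0.155,-0.09],"rotation":[0,0,0],"hand":1},
    {"xyz":[-0.035,-0.16,-0.12],"rotation":[0,0,0],"hand":1}
  ]
}}

```text
time: 14.55
tcp_pos: [0.5718, -0.0448, 0.1646]
tcp_rot: [0.707, -0.707, -0.002, -0.002]
contact_force: [1.6, -1.3, -0.4]
gripper_width: 0.0473
```

Run:
```python
from h import *
s=r.state();print(s['tcp_pos'],s['contact_force'],s['gripper_width'])
```

```text
[ 0.57181447 -0.04479257  0.16464172] [ 1.55113046 -1.27390418 -0.37137197] 0.04729232306050059
```

>>> {"method": "arm_command", "body": {
  "deltas": [
    {"xyz":[-0.006,0,-0.03],"rotation":[0,0,0],"hand":1},
    {"xyz":[-0.013,0,-0.06],"rotation":[0,0,0],"hand":1},
    {"xyz":[-0.019,0.003,-0.085],"rotation":[0,0,0],"hand":1},
    {"xyz":[-0.022,0.007,-0.1],"rotation":[0,0,0],"hand":1},
    {"xyz":[-0.0227,0.011,-0.107],"rotation":[0,0,0],"hand":1},
    {"xyz":[-0.0227,0.014,-0.11],"rotation":[0,0,0],"hand":1},
    {"xyz":[-0.0227,0.016,-0.11],"rotation":[0,0,0],"hand":1},
    {"xyz":[-0.0227,0.016,-0.11],"rotation":[0,0,0],"hand":1}
  ]
}}

```text
time: 15.22
tcp_pos: [0.5482, -0.1531, 0.1442]
tcp_rot: [0.707, -0.707, 0.0, 0.001]
contact_force: [-0.5, 0.2, -0.6]
gripper_width: 0.0473
```

Run:
```python
from h import *
s=r.state();print(s['tcp_pos'],s['contact_force'],s['moment'],s['gripper_width'])
im=snap('wrist','w8.png')
cv2.imwrite('pics/c8.png',cv2.resize(cv2.imread('pics/w8.png')[190:330,170:342],None,fx=4,fy=4,interpolation=cv2.INTER_CUBIC))
```

```text
[ 0.54822474 -0.15305019  0.14422254] [-0.53387186  0.18383272 -0.60702793] [ 0.01319887 -0.05159151  0.01132124] 0.04729028144272752
```

View pics/c8.png

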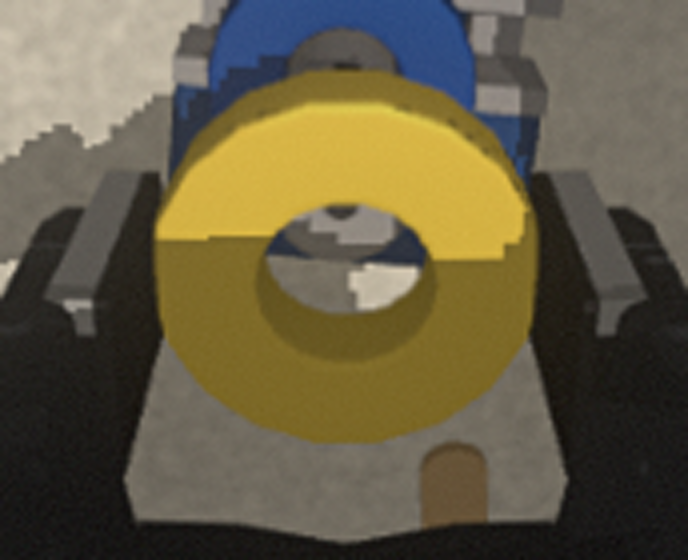

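Yellow held level; tip hole at crop (343,210), bore column about 347, so y is good. Checking x.

Run:
```python
from h import *
s=r.state();print(s['tcp_pos'],s['time'])
z=s['tcp_pos'][2]
p=lambda u,v:(170+u/4-.4,190+v/4-.4)
for k in(.134,.136):print('tip',onz('wrist',*p(343,210),k,s), 'tip far edge',onz('wrist',*p(343,258),k,s))
for o in(0,.002):
  print('bore far',onz('wrist',*p(347,314),z-.002-o,s),'top near/far',onz('wrist',*p(347,204),z+.012-o,s),onz('wrist',*p(347,360),z+.012-o,s))
```

```text
[ 0.54842318 -0.15292256  0.14451112] 15.2667
tip [ 0.55054071 -0.15255278  0.134     ] tip far edge [ 0.55810742 -0.15255859  0.134     ]
tip [ 0.54961993 -0.15254898  0.136     ] tip far edge [ 0.5570869  -0.15255471  0.136     ]
bore far [ 0.56248017 -0.15200008  0.14251112] top near/far [ 0.53938857 -0.15203391  0.15651112] [ 0.56126608 -0.15202203  0.15651112]
bore far [ 0.5636224  -0.15199639  0.14051112] top near/far [ 0.54029715 -0.15203034  0.15451112] [ 0.56251327 -0.15201828  0.15451112]
```

>>> {"method": "arm_command", "body": {
  "deltas": [
    {"xyz":[-0.001,0,-0.0007],"rotation":[0,0,0],"hand":1},
    {"xyz":[-0.0015,0.001,-0.0007],"rotation":[0,0,0],"hand":1},
    {"xyz":[-0.0015,0.003,-0.0007],"rotation":[0,0,0],"hand":1},
    {"xyz":[-0.0015,0.005,-0.0007],"rotation":[0,0,0],"hand":1},
    {"xyz":[-0.0015,0.0065,-0.0007],"rotation":[0,0,0],"hand":1},
    {"xyz":[-0.0015,0.007,-0.0007],"rotation":[0,0,0],"hand":1},
    {"xyz":[-0.0015,0.0075,-0.0007],"rotation":[0,0,0],"hand":1},
    {"xyz":[-0.0015,0.008,-0.0007],"rotation":[0,0,0],"hand":1}
  ]
}}

```text
time: 15.93
tcp_pos: [0.5468, -0.1545, 0.1366]
tcp_rot: [-0.707, 0.707, 0.0, -0.0]
contact_force: [0.1, 0.1, -0.3]
gripper_width: 0.0476
```

>>> {"method": "arm_command", "body": {
  "deltas": [
    {"xyz":[0,0.0005,0],"rotation":[0,0,0],"hand":1},
    {"xyz":[0,0.001,0],"rotation":[0,0,0],"hand":1},
    {"xyz":[0,0.0015,0],"rotation":[0,0,0],"hand":1},
    {"xyz":[0,0.002,0],"rotation":[0,0,0],"hand":1},
    {"xyz":[0,0.0025,0],"rotation":[0,0,0],"hand":1},
    {"xyz":[0,0.003,0],"rotation":[0,0,0],"hand":1},
    {"xyz":[0,0.003,0],"rotation":[0,0,0],"hand":1},
    {"xyz":[0,0.003,0],"rotation":[0,0,0],"hand":1}
  ]
}}

```text
time: 16.6
tcp_pos: [0.5467, -0.1545, 0.1336]
tcp_rot: [0.707, -0.707, -0.0, 0.0]
contact_force: [-0.3, 0.1, -0.1]
gripper_width: 0.0473
```

>>> {"method": "arm_command", "body": {
  "deltas": [
    {"xyz":[0,0.0007,0],"rotation":[0,0,0],"hand":1},
    {"xyz":[0,0.0014,0],"rotation":[0,0,0],"hand":1},
    {"xyz":[0,0.002,0],"rotation":[0,0,0],"hand":1},
    {"xyz":[0,0.003,0],"rotation":[0,0,0],"hand":1},
    {"xyz":[0,0.004,0],"rotation":[0,0,0],"hand":1},
    {"xyz":[0,0.005,0],"rotation":[0,0,0],"hand":1},
    {"xyz":[0,0.006,0],"rotation":[0,0,0],"hand":1},
    {"xyz":[0,0.007,0],"rotation":[0,0,0],"hand":1}
  ]
}}

```text
time: 17.27
tcp_pos: [0.5467, -0.1544, 0.1266]
tcp_rot: [0.707, -0.707, -0.0, 0.0]
contact_force: [0.2, -0.1, -0.3]
gripper_width: 0.0473
```

>>> {"method": "arm_command", "body": {
  "deltas": [
    {"xyz":[0,0.001,0],"rotation":[0,0,0],"hand":1},
    {"xyz":[0,0.002,0],"rotation":[0,0,0],"hand":1},
    {"xyz":[0,0.003,0],"rotation":[0,0,0],"hand":1},
    {"xyz":[0,0.004,0],"rotation":[0,0,0],"hand":1},
    {"xyz":[0,0.005,0],"rotation":[0,0,0],"hand":1},
    {"xyz":[0,0.006,0],"rotation":[0,0,0],"hand":1},
    {"xyz":[0,0.007,0],"rotation":[0,0,0],"hand":1},
    {"xyz":[0,0.008,0],"rotation":[0,0,0],"hand":1}
  ]
}}

```text
time: 17.93
tcp_pos: [0.5468, -0.1545, 0.1186]
tcp_rot: [-0.707, 0.707, 0.0, -0.0]
contact_force: [-0.3, 0.5, 0.7]
gripper_width: 0.0473
```

Nicely centred; on through the springs.

>>> {"method": "arm_command", "body": {
  "deltas": [
    {"xyz":[0,0.001,0],"rotation":[0,0,0],"hand":1},
    {"xyz":[0,0.002,0],"rotation":[0,0,0],"hand":1},
    {"xyz":[0,0.003,0],"rotation":[0,0,0],"hand":1},
    {"xyz":[0,0.004,0],"rotation":[0,0,0],"hand":1},
    {"xyz":[0,0.005,0],"rotation":[0,0,0],"hand":1},
    {"xyz":[0,0.006,0],"rotation":[0,0,0],"hand":1},
    {"xyz":[0,0.007,0],"rotation":[0,0,0],"hand":1},
    {"xyz":[0,0.008,0],"rotation":[0,0,0],"hand":1}
  ]
}}

```text
time: 18.6
tcp_pos: [0.5469, -0.1545, 0.1109]
tcp_rot: [-0.707, 0.707, 0.0, 0.0]
contact_force: [-1.4, -0.2, 4.6]
gripper_width: 0.0475
```

>>> {"method": "arm_command", "body": {
  "deltas": [
    {"xyz":[0,0.0015,0],"rotation":[0,0,0],"hand":1},
    {"xyz":[0,0.003,0],"rotation":[0,0,0],"hand":1},
    {"xyz":[0,0.005,0],"rotation":[0,0,0],"hand":1},
    {"xyz":[0,0.007,0],"rotation":[0,0,0],"hand":1},
    {"xyz":[0,0.009,0],"rotation":[0,0,0],"hand":1},
    {"xyz":[0,0.011,0],"rotation":[0,0,0],"hand":1},
    {"xyz":[0,0.0125,0],"rotation":[0,0,0],"hand":1},
    {"xyz":[0,0.0135,0],"rotation":[0,0,0],"hand":1}
  ]
}}

```text
time: 19.27
tcp_pos: [0.5464, -0.1542, 0.0961]
tcp_rot: [0.707, -0.707, 0.0, 0.0]
contact_force: [-0.4, -0.6, -0.5]
gripper_width: 0.0475
```

>>> {"method": "arm_command", "body": {
  "deltas": [
    {"xyz":[0,0.002,0],"rotation":[0,0,0],"hand":1},
    {"xyz":[0,0.004,0],"rotation":[0,0,0],"hand":1},
    {"xyz":[0,0.006,0],"rotation":[0,0,0],"hand":1},
    {"xyz":[0,0.007,0],"rotation":[0,0,0],"hand":1},
    {"xyz":[0,0.0075,0],"rotation":[0,0,0],"hand":1},
    {"xyz":[0,0.008,0],"rotation":[0,0,0],"hand":1},
    {"xyz":[0,0.0085,0],"rotation":[0,0,0],"hand":1},
    {"xyz":[0,0.0085,0],"rotation":[0,0,0],"hand":1}
  ]
}}

```text
time: 19.93
tcp_pos: [0.5468, -0.1545, 0.0887]
tcp_rot: [0.707, -0.707, -0.0, 0.0]
contact_force: [-0.4, -0.0, -1.1]
gripper_width: 0.0473
```

>>> {"method": "arm_command", "body": {
  "deltas": [
    {"xyz":[0,0.0005,0],"rotation":[0,0,0],"hand":1},
    {"xyz":[0,0.001,0],"rotation":[0,0,0],"hand":1},
    {"xyz":[0,0.0015,0],"rotation":[0,0,0],"hand":1},
    {"xyz":[0,0.002,0],"rotation":[0,0,0],"hand":1},
    {"xyz":[0,0.0025,0],"rotation":[0,0,0],"hand":1},
    {"xyz":[0,0.0025,0],"rotation":[0,0,0],"hand":1},
    {"xyz":[0,0.0025,0],"rotation":[0,0,0],"hand":1},
    {"xyz":[0,0.0025,0],"rotation":[0,0,0],"hand":1}
  ]
}}

```text
time: 20.6
tcp_pos: [0.5468, -0.1545, 0.0862]
tcp_rot: [-0.707, 0.707, 0.0, -0.0]
contact_force: [1.2, -0.2, -0.3]
gripper_width: 0.047
```

>>> {"method": "arm_command", "body": {
  "deltas": [
    {"xyz":[0,0.0004,0],"rotation":[0,0,0],"hand":1},
    {"xyz":[0,0.0008,0],"rotation":[0,0,0],"hand":1},
    {"xyz":[0,0.0012,0],"rotation":[0,0,0],"hand":1},
    {"xyz":[0,0.0015,0],"rotation":[0,0,0],"hand":1},
    {"xyz":[0,0.0018,0],"rotation":[0,0,0],"hand":1},
    {"xyz":[0,0.002,0],"rotation":[0,0,0],"hand":1},
    {"xyz":[0,0.002,0],"rotation":[0,0,0],"hand":1},
    {"xyz":[0,0.002,0],"rotation":[0,0,0],"hand":1}
  ]
}}

```text
time: 21.27
tcp_pos: [0.5468, -0.1545, 0.0844]
tcp_rot: [-0.707, 0.707, 0.0, -0.0]
contact_force: [-1.4, 0.6, 2.5]
gripper_width: 0.0476
```

>>> {"method": "arm_command", "body": {
  "deltas": [
    {"xyz":[0,0.0003,0],"rotation":[0,0,0],"hand":1},
    {"xyz":[0,0.0006,0],"rotation":[0,0,0],"hand":1},
    {"xyz":[0,0.0009,0],"rotation":[0,0,0],"hand":1},
    {"xyz":[0,0.0012,0],"rotation":[0,0,0],"hand":1},
    {"xyz":[0,0.0015,0],"rotation":[0,0,0],"hand":1},
    {"xyz":[0,0.0015,0],"rotation":[0,0,0],"hand":1},
    {"xyz":[0,0.0015,0],"rotation":[0,0,0],"hand":1},
    {"xyz":[0,0.0015,0],"rotation":[0,0,0],"hand":1}
  ]
}}

```text
time: 21.93
tcp_pos: [0.5469, -0.1545, 0.0843]
tcp_rot: [-0.707, 0.707, 0.001, 0.0]
contact_force: [-4.7, 2.4, 10.8]
gripper_width: 0.0472
```

>>> {"method": "arm_command", "body": {
  "deltas": [
    {"xyz":[0,-0.0008,0],"rotation":[0,0,0],"hand":1},
    {"xyz":[0,-0.0014,0],"rotation":[0,0,0],"hand":0},
    {"xyz":[0,-0.0014,0],"rotation":[0,0,0],"hand":0},
    {"xyz":[0,-0.0014,0],"rotation":[0,0,0],"hand":0},
    {"xyz":[0,-0.0014,0],"rotation":[0,0,0],"hand":0},
    {"xyz":[0,-0.015,0],"rotation":[0,0,0],"hand":0},
    {"xyz":[0,-0.04,0],"rotation":[0,0,0],"hand":0},
    {"xyz":[0,-0.07,0],"rotation":[0,0,0],"hand":0}
  ]
}}

```text
time: 22.6
tcp_pos: [0.5454, -0.1543, 0.1514]
tcp_rot: [0.707, -0.707, 0.002, 0.002]
contact_force: [0.8, 0.1, 0.1]
gripper_width: 0.0856
```

>>> {"method": "arm_command", "body": {
  "deltas": [
    {"xyz":[0,-0.02,0.005],"rotation":[0,0,0],"hand":0},
    {"xyz":[-0.005,-0.025,0.035],"rotation":[0,0,0],"hand":0},
    {"xyz":[-0.013,-0.025,0.07],"rotation":[0,0,0],"hand":0},
    {"xyz":[-0.023,-0.02,0.108],"rotation":[0,0,0],"hand":0},
    {"xyz":[-0.033,-0.01,0.146],"rotation":[0,0,0],"hand":0},
    {"xyz":[-0.043,0,0.184],"rotation":[0,0,0],"hand":0},
    {"xyz":[-0.053,0.01,0.22],"rotation":[0,0,0],"hand":0},
    {"xyz":[-0.062,0.02,0.255],"rotation":[0,0,0],"hand":0}
  ]
}}

```text
time: 23.27
tcp_pos: [0.4838, 0.1023, 0.1323]
tcp_rot: [0.707, -0.707, -0.0, 0.0]
contact_force: [1.5, 1.3, -0.2]
gripper_width: 0.0857
```

>>> {"method": "arm_command", "body": {
  "deltas": [
    {"xyz":[-0.008,0.01,0.035],"rotation":[0,0,0],"hand":0},
    {"xyz":[-0.015,0.02,0.07],"rotation":[0,0,0],"hand":0},
    {"xyz":[-0.02,0.035,0.1],"rotation":[0,0,0],"hand":0},
    {"xyz":[-0.023,0.045,0.12],"rotation":[0,0,0],"hand":0},
    {"xyz":[-0.023,0.055,0.125],"rotation":[0,0,0],"hand":0},
    {"xyz":[-0.023,0.06,0.125],"rotation":[0,0,0],"hand":0},
    {"xyz":[-0.023,0.06,0.125],"rotation":[0,0,0],"hand":0},
    {"xyz":[-0.023,0.06,0.125],"rotation":[0,0,0],"hand":0}
  ]
}}

```text
time: 23.93
tcp_pos: [0.4618, 0.2245, 0.0727]
tcp_rot: [-0.707, 0.707, -0.0, 0.0]
contact_force: [0.5, -0.6, 0.0]
gripper_width: 0.0852
```

Run:
```python
from h import *
bore('red',.008,'w9.png')
```

```text
tcp [0.4618 0.2245 0.0727] t 23.9333 F [ 0.5 -0.6  0. ] w 0.0852
red outer [0.3458 0.2091] r 0.0323
red bore [0.3464 0.2093] r 0.0147
red outer [0.3736 0.4083] r 0.0376
red outer [0.4614 0.2285] r 0.0238
red bore [0.461  0.2285] r 0.011
```

>>> {"method": "arm_command", "body": {
  "deltas": [
    {"xyz":[-0.0006,0.02,0.002],"rotation":[0,0,0],"hand":0},
    {"xyz":[-0.0006,0.045,0.004],"rotation":[0,0,0],"hand":0},
    {"xyz":[-0.0006,0.06,0.004],"rotation":[0,0,0],"hand":0},
    {"xyz":[-0.0006,0.068,0.004],"rotation":[0,0,0],"hand":0},
    {"xyz":[-0.0006,0.07,0.004],"rotation":[0,0,0],"hand":0},
    {"xyz":[-0.0006,0.07,0.004],"rotation":[0,0,0],"hand":0},
    {"xyz":[-0.0006,0.07,0.004],"rotation":[0,0,0],"hand":1},
    {"xyz":[-0.0006,0.07,0.004],"rotation":[0,0,0],"hand":1}
  ]
}}

```text
time: 24.65
tcp_pos: [0.462, 0.23, 0.004]
tcp_rot: [0.708, -0.707, -0.001, -0.001]
contact_force: [0.5, -0.3, 0.7]
gripper_width: 0.0635
```

>>> {"method": "arm_command", "body": {
  "deltas": [
    {"xyz":[0,0,0],"rotation":[0,0,0],"hand":1},
    {"xyz":[0,0,0],"rotation":[0,0,0],"hand":1},
    {"xyz":[0,0,0],"rotation":[0,0,0],"hand":1},
    {"xyz":[0,0,0],"rotation":[0,0,0],"hand":1},
    {"xyz":[0,0,0],"rotation":[0,0,0],"hand":1},
    {"xyz":[0,0,0],"rotation":[0,0,0],"hand":1},
    {"xyz":[0,0,0],"rotation":[0,0,0],"hand":1},
    {"xyz":[0,0,0],"rotation":[0,0,0],"hand":1}
  ]
}}

```text
time: 25.32
tcp_pos: [0.4618, 0.23, 0.0047]
tcp_rot: [0.707, -0.707, -0.001, -0.0]
contact_force: [-4.3, -1.1, 10.9]
gripper_width: 0.0443
```

Run:
```python
from h import *
s=r.state();print(s['tcp_pos'],s['contact_force'],s['moment'],s['gripper_width'])
im=snap('wrist','w10.png')
cv2.imwrite('pics/c10.png',cv2.resize(cv2.imread('pics/w10.png')[190:330,150:362],None,fx=3.7,fy=3.7,interpolation=cv2.INTER_CUBIC))
```

```text
[0.46175249 0.22995052 0.0047083 ] [-4.25789586 -1.07278601 10.9409695 ] [-0.48251686  1.30532046 -0.02879452] 0.04425581779171975
```

View pics/c10.png

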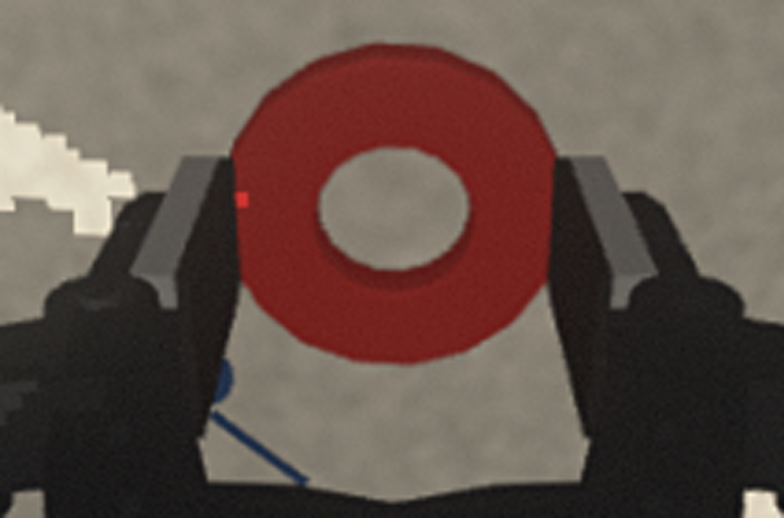

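Red ring sits between the pads (crop centre about (394,208)); the upward force is the pads swinging down as they close. I'll lift gently and check that it comes along.

>>> {"method": "arm_command", "body": {
  "deltas": [
    {"xyz":[0,-0.002,0],"rotation":[0,0,0],"hand":1},
    {"xyz":[0,-0.005,0],"rotation":[0,0,0],"hand":1},
    {"xyz":[0,-0.012,0],"rotation":[0,0,0],"hand":1},
    {"xyz":[0,-0.025,0],"rotation":[0,0,0],"hand":1},
    {"xyz":[0,-0.04,0],"rotation":[0,0,0],"hand":1},
    {"xyz":[0,-0.052,0],"rotation":[0,0,0],"hand":1},
    {"xyz":[0,-0.058,0],"rotation":[0,0,0],"hand":1},
    {"xyz":[0,-0.06,0],"rotation":[0,0,0],"hand":1}
  ]
}}

```text
time: 26.03
tcp_pos: [0.4617, 0.23, 0.0641]
tcp_rot: [0.708, -0.707, -0.001, -0.0]
contact_force: [-0.4, -0.2, -0.2]
gripper_width: 0.0001
```

Run:
```python
from h import *
s=r.state();print(s['tcp_pos'],s['contact_force'],s['gripper_width'])
z=s['tcp_pos'][2]
bore('red',z+.005,'w11.png')
im=snap('wrist','w11.png')
cv2.imwrite('pics/c11.png',cv2.resize(cv2.imread('pics/w11.png')[170:330,120:392],None,fx=2.8,fy=2.8,interpolation=cv2.INTER_CUBIC))
```

```text
[0.46167113 0.23003779 0.06405057] [-0.36697158 -0.20711343 -0.18887166] 8.66957055550582e-05
tcp [0.4617 0.23   0.0641] t 26.0333 F [-0.4 -0.2 -0.2] w 0.0001
red outer [0.3607 0.2158] r 0.0223
red bore [0.3611 0.2161] r 0.01
red outer [0.3803 0.3516] r 0.0291
red bore [0.3882 0.3403] r 0.0058
red outer [0.4386 0.2355] r 0.0158
red bore [0.4394 0.2351] r 0.0075
```

View pics/c11.png

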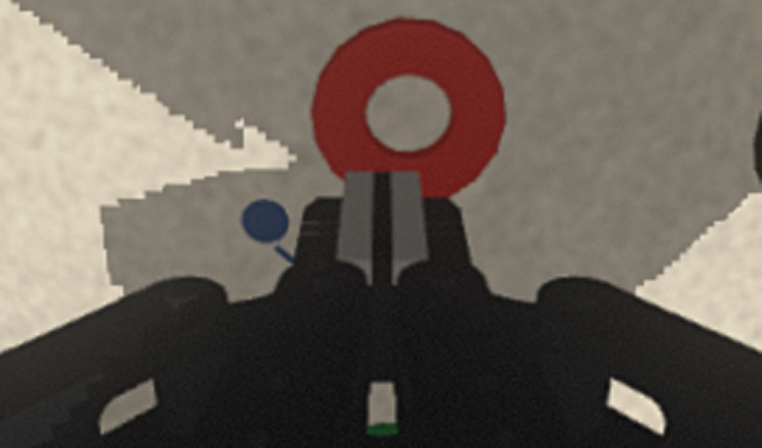

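Missed: the closed fingers are above the ring, which lies undisturbed on the bench. The tips had ridden on its top, about 4 mm or more behind the TCP, so I need to go to TCP z about -0.002. Opening and re-measuring.

>>> {"method": "arm_command", "body": {
  "deltas": [
    {"xyz":[0,0,0],"rotation":[0,0,0],"hand":0},
    {"xyz":[0,0,0],"rotation":[0,0,0],"hand":0},
    {"xyz":[0,0,0],"rotation":[0,0,0],"hand":0},
    {"xyz":[0,0,0],"rotation":[0,0,0],"hand":0},
    {"xyz":[0,0,0],"rotation":[0,0,0],"hand":0},
    {"xyz":[0,0,0],"rotation":[0,0,0],"hand":0},
    {"xyz":[0,0,0],"rotation":[0,0,0],"hand":0},
    {"xyz":[0,0,0],"rotation":[0,0,0],"hand":0}
  ]
}}

```text
time: 26.8
tcp_pos: [0.4611, 0.2295, 0.0627]
tcp_rot: [0.707, -0.707, -0.0, 0.0]
contact_force: [0.5, -0.0, 0.5]
gripper_width: 0.0858
```

Run:
```python
from h import *
bore('red',.008,'w12.png')
```

```text
tcp [0.4611 0.2295 0.0627] t 26.8 F [ 0.5 -0.   0.5] w 0.0858
red outer [0.3459 0.2092] r 0.0323
red bore [0.3466 0.2095] r 0.0145
red outer [0.3723 0.4074] r 0.038
red outer [0.4604 0.2373] r 0.0239
red bore [0.4599 0.2373] r 0.0109
```

>>> {"method": "arm_command", "body": {
  "deltas": [
    {"xyz":[-0.0009,0.01,0.004],"rotation":[0,0,0],"hand":0},
    {"xyz":[-0.0009,0.03,0.0078],"rotation":[0,0,0],"hand":0},
    {"xyz":[-0.0009,0.05,0.0078],"rotation":[0,0,0],"hand":0},
    {"xyz":[-0.0009,0.06,0.0078],"rotation":[0,0,0],"hand":0},
    {"xyz":[-0.0009,0.0635,0.0078],"rotation":[0,0,0],"hand":0},
    {"xyz":[-0.0009,0.0647,0.0078],"rotation":[0,0,0],"hand":0},
    {"xyz":[-0.0009,0.0647,0.0078],"rotation":[0,0,0],"hand":0},
    {"xyz":[-0.0009,0.0647,0.0078],"rotation":[0,0,0],"hand":0}
  ]
}}

```text
time: 27.52
tcp_pos: [0.4608, 0.2378, -0.0012]
tcp_rot: [0.707, -0.707, -0.001, -0.0]
contact_force: [-0.2, 0.9, 0.4]
gripper_width: 0.0851
```

>>> {"method": "arm_command", "body": {
  "deltas": [
    {"xyz":[-0.0005,0.0013,0],"rotation":[0,0,0],"hand":0},
    {"xyz":[-0.0005,0.0013,0],"rotation":[0,0,0],"hand":1},
    {"xyz":[-0.0005,0.0013,0],"rotation":[0,0,0],"hand":1},
    {"xyz":[-0.0005,0.0013,0],"rotation":[0,0,0],"hand":1},
    {"xyz":[-0.0005,0.0013,0],"rotation":[0,0,0],"hand":1},
    {"xyz":[-0.0005,0.0013,0],"rotation":[0,0,0],"hand":1},
    {"xyz":[-0.0005,0.0013,0],"rotation":[0,0,0],"hand":1},
    {"xyz":[-0.0005,0.0013,0],"rotation":[0,0,0],"hand":1}
  ]
}}

```text
time: 28.18
tcp_pos: [0.4604, 0.2377, -0.0022]
tcp_rot: [0.707, -0.707, -0.001, -0.0]
contact_force: [-0.5, -0.1, 6.1]
gripper_width: 0.0465
```

>>> {"method": "arm_command", "body": {
  "deltas": [
    {"xyz":[0,-0.002,0],"rotation":[0,0,0],"hand":1},
    {"xyz":[0,-0.005,0],"rotation":[0,0,0],"hand":1},
    {"xyz":[0,-0.012,0],"rotation":[0,0,0],"hand":1},
    {"xyz":[0,-0.022,0],"rotation":[0,0,0],"hand":1},
    {"xyz":[0,-0.032,0],"rotation":[0,0,0],"hand":1},
    {"xyz":[0,-0.038,0],"rotation":[0,0,0],"hand":1},
    {"xyz":[0,-0.04,0],"rotation":[0,0,0],"hand":1},
    {"xyz":[0,-0.04,0],"rotation":[0,0,0],"hand":1}
  ]
}}

```text
time: 28.85
tcp_pos: [0.4601, 0.2377, 0.0376]
tcp_rot: [0.708, -0.707, -0.001, -0.0]
contact_force: [0.5, -0.3, -1.1]
gripper_width: 0.0465
```

Run:
```python
from h import *
z=r.state()['tcp_pos'][2]
bore('red',z+.0107,'w13.png')
```

```text
tcp [0.4601 0.2377 0.0376] t 28.85 F [ 0.5 -0.3 -1.1] w 0.0465
red outer [0.3586 0.216 ] r 0.0238
red bore [0.3574 0.2166] r 0.0109
red outer [0.3807 0.3578] r 0.0303
red outer [0.4596 0.2384] r 0.024
red bore [0.4588 0.2384] r 0.0102
```

Red is held (width 46.5 mm). Carrying it to the shaft.

>>> {"method": "arm_command", "body": {
  "deltas": [
    {"xyz":[0,-0.02,0],"rotation":[0,0,0],"hand":1},
    {"xyz":[0.005,-0.045,-0.02],"rotation":[0,0,0],"hand":1},
    {"xyz":[0.012,-0.07,-0.05],"rotation":[0,0,0],"hand":1},
    {"xyz":[0.02,-0.09,-0.083],"rotation":[0,0,0],"hand":1},
    {"xyz":[0.028,-0.105,-0.12],"rotation":[0,0,0],"hand":1},
    {"xyz":[0.036,-0.115,-0.158],"rotation":[0,0,0],"hand":1},
    {"xyz":[0.044,-0.12,-0.196],"rotation":[0,0,0],"hand":1},
    {"xyz":[0.052,-0.12,-0.234],"rotation":[0,0,0],"hand":1}
  ]
}}

```text
time: 29.57
tcp_pos: [0.5123, 0.0017, 0.1579]
tcp_rot: [0.707, -0.707, -0.001, -0.0]
contact_force: [1.5, 1.8, -0.5]
gripper_width: 0.0467
```

>>> {"method": "arm_command", "body": {
  "deltas": [
    {"xyz":[0.008,0,-0.038],"rotation":[0,0,0],"hand":1},
    {"xyz":[0.016,0,-0.075],"rotation":[0,0,0],"hand":1},
    {"xyz":[0.024,0,-0.108],"rotation":[0,0,0],"hand":1},
    {"xyz":[0.03,0.003,-0.135],"rotation":[0,0,0],"hand":1},
    {"xyz":[0.034,0.007,-0.15],"rotation":[0,0,0],"hand":1},
    {"xyz":[0.0347,0.012,-0.157],"rotation":[0,0,0],"hand":1},
    {"xyz":[0.0347,0.015,-0.158],"rotation":[0,0,0],"hand":1},
    {"xyz":[0.0347,0.015,-0.158],"rotation":[0,0,0],"hand":1}
  ]
}}

```text
time: 30.23
tcp_pos: [0.5456, -0.1543, 0.1402]
tcp_rot: [0.707, -0.707, 0.001, 0.001]
contact_force: [-0.5, 0.4, -0.4]
gripper_width: 0.0468
```

Run:
```python
from h import *
r.get_image('wrist');s=r.state();print(s['tcp_pos'],s['contact_force'],s['gripper_width'])
im=snap('wrist','w14.png')
cv2.imwrite('pics/c14.png',cv2.resize(cv2.imread('pics/w14.png')[190:330,170:342],None,fx=4,fy=4,interpolation=cv2.INTER_CUBIC))
```

```text
[ 0.5458738  -0.15391721  0.14094876] [-0.2169079  -0.30944552  0.66554735] 0.04706572969048687
```

View pics/c14.png

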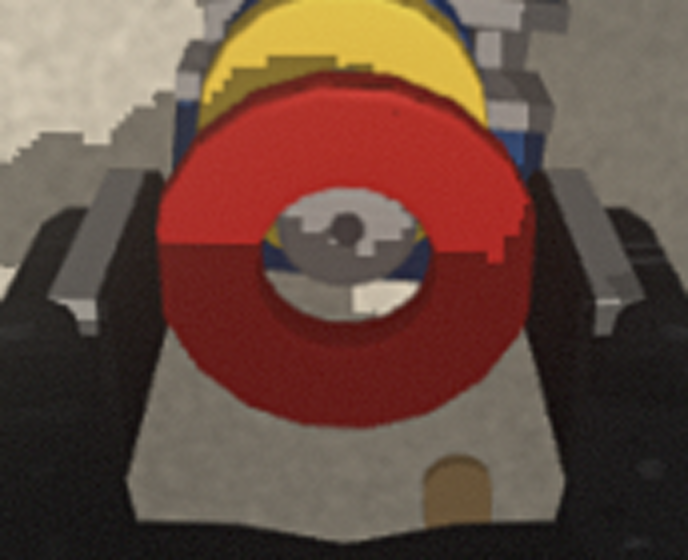

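Tip hole at crop (347,229), bore column about 347: y is aligned. I'll set x to the value that worked for yellow and feel downward.

>>> {"method": "arm_command", "body": {
  "deltas": [
    {"xyz":[0.0008,0.001,-0.0003],"rotation":[0,0,0],"hand":1},
    {"xyz":[0.0008,0.003,-0.0003],"rotation":[0,0,0],"hand":1},
    {"xyz":[0.0008,0.005,-0.0003],"rotation":[0,0,0],"hand":1},
    {"xyz":[0.0008,0.0065,-0.0003],"rotation":[0,0,0],"hand":1},
    {"xyz":[0.0008,0.0075,-0.0003],"rotation":[0,0,0],"hand":1},
    {"xyz":[0.0008,0.008,-0.0003],"rotation":[0,0,0],"hand":1},
    {"xyz":[0.0008,0.0085,-0.0003],"rotation":[0,0,0],"hand":1},
    {"xyz":[0.0008,0.009,-0.0003],"rotation":[0,0,0],"hand":1}
  ]
}}

```text
time: 31.0
tcp_pos: [0.5473, -0.155, 0.1327]
tcp_rot: [-0.707, 0.707, 0.0, -0.0]
contact_force: [-0.7, 0.5, -0.9]
gripper_width: 0.0467
```

>>> {"method": "arm_command", "body": {
  "deltas": [
    {"xyz":[0,0.0005,0],"rotation":[0,0,0],"hand":1},
    {"xyz":[0,0.001,0],"rotation":[0,0,0],"hand":1},
    {"xyz":[0,0.0015,0],"rotation":[0,0,0],"hand":1},
    {"xyz":[0,0.002,0],"rotation":[0,0,0],"hand":1},
    {"xyz":[0,0.0025,0],"rotation":[0,0,0],"hand":1},
    {"xyz":[0,0.003,0],"rotation":[0,0,0],"hand":1},
    {"xyz":[0,0.003,0],"rotation":[0,0,0],"hand":1},
    {"xyz":[0,0.003,0],"rotation":[0,0,0],"hand":1}
  ]
}}

```text
time: 31.67
tcp_pos: [0.5473, -0.1549, 0.1296]
tcp_rot: [0.707, -0.707, -0.0, 0.0]
contact_force: [-0.5, 0.5, -0.3]
gripper_width: 0.047
```

>>> {"method": "arm_command", "body": {
  "deltas": [
    {"xyz":[-0.0003,0.0007,0.0002],"rotation":[0,0,0],"hand":1},
    {"xyz":[-0.0004,0.0014,0.0003],"rotation":[0,0,0],"hand":1},
    {"xyz":[-0.0004,0.002,0.0003],"rotation":[0,0,0],"hand":1},
    {"xyz":[-0.0004,0.003,0.0003],"rotation":[0,0,0],"hand":1},
    {"xyz":[-0.0004,0.004,0.0003],"rotation":[0,0,0],"hand":1},
    {"xyz":[-0.0004,0.005,0.0003],"rotation":[0,0,0],"hand":1},
    {"xyz":[-0.0004,0.006,0.0003],"rotation":[0,0,0],"hand":1},
    {"xyz":[-0.0004,0.007,0.0003],"rotation":[0,0,0],"hand":1}
  ]
}}

```text
time: 32.33
tcp_pos: [0.5469, -0.1546, 0.1226]
tcp_rot: [0.707, -0.707, -0.0, 0.0]
contact_force: [0.6, 0.2, 0.6]
gripper_width: 0.0467
```

>>> {"method": "arm_command", "body": {
  "deltas": [
    {"xyz":[0,0.001,0],"rotation":[0,0,0],"hand":1},
    {"xyz":[0,0.002,0],"rotation":[0,0,0],"hand":1},
    {"xyz":[0,0.003,0],"rotation":[0,0,0],"hand":1},
    {"xyz":[0,0.004,0],"rotation":[0,0,0],"hand":1},
    {"xyz":[0,0.005,0],"rotation":[0,0,0],"hand":1},
    {"xyz":[0,0.006,0],"rotation":[0,0,0],"hand":1},
    {"xyz":[0,0.007,0],"rotation":[0,0,0],"hand":1},
    {"xyz":[0,0.008,0],"rotation":[0,0,0],"hand":1}
  ]
}}

```text
time: 33.0
tcp_pos: [0.5469, -0.1546, 0.1146]
tcp_rot: [-0.707, 0.707, 0.0, -0.0]
contact_force: [0.7, 1.2, 1.0]
gripper_width: 0.0467
```

>>> {"method": "arm_command", "body": {
  "deltas": [
    {"xyz":[0,0.001,0],"rotation":[0,0,0],"hand":1},
    {"xyz":[0,0.002,0],"rotation":[0,0,0],"hand":1},
    {"xyz":[0,0.003,0],"rotation":[0,0,0],"hand":1},
    {"xyz":[0,0.004,0],"rotation":[0,0,0],"hand":1},
    {"xyz":[0,0.005,0],"rotation":[0,0,0],"hand":1},
    {"xyz":[0,0.006,0],"rotation":[0,0,0],"hand":1},
    {"xyz":[0,0.007,0],"rotation":[0,0,0],"hand":1},
    {"xyz":[0,0.008,0],"rotation":[0,0,0],"hand":1}
  ]
}}

```text
time: 33.67
tcp_pos: [0.5473, -0.1544, 0.1069]
tcp_rot: [0.707, -0.707, -0.001, -0.0]
contact_force: [1.5, 1.6, 3.7]
gripper_width: 0.0468
```

Run:
```python
from h import *
s=r.state();print(s['tcp_pos'],s['contact_force'],s['moment'],s['gripper_width'])
```

```text
[ 0.54731617 -0.15444558  0.10687746] [1.4873919  1.64868597 3.66746954] [ 0.82148266 -0.72973672  0.04845136] 0.046784723932914496
```

>>> {"method": "arm_command", "body": {
  "deltas": [
    {"xyz":[0,0.001,0],"rotation":[0,0,0],"hand":1},
    {"xyz":[0,0.002,0],"rotation":[0,0,0],"hand":1},
    {"xyz":[0,0.003,0],"rotation":[0,0,0],"hand":1},
    {"xyz":[0,0.004,0],"rotation":[0,0,0],"hand":1},
    {"xyz":[0,0.0055,0],"rotation":[0,0,0],"hand":1},
    {"xyz":[0,0.007,0],"rotation":[0,0,0],"hand":1},
    {"xyz":[0,0.0085,0],"rotation":[0,0,0],"hand":1},
    {"xyz":[0,0.0095,0],"rotation":[0,0,0],"hand":1}
  ]
}}

```text
time: 34.33
tcp_pos: [0.5466, -0.1545, 0.0967]
tcp_rot: [0.707, -0.707, 0.0, 0.0]
contact_force: [2.6, 2.7, 2.1]
gripper_width: 0.047
```

>>> {"method": "arm_command", "body": {
  "deltas": [
    {"xyz":[0,0.0005,0],"rotation":[0,0,0],"hand":1},
    {"xyz":[0,0.001,0],"rotation":[0,0,0],"hand":1},
    {"xyz":[0,0.0015,0],"rotation":[0,0,0],"hand":1},
    {"xyz":[0,0.002,0],"rotation":[0,0,0],"hand":1},
    {"xyz":[0,0.0025,0],"rotation":[0,0,0],"hand":1},
    {"xyz":[0,0.0028,0],"rotation":[0,0,0],"hand":1},
    {"xyz":[0,0.003,0],"rotation":[0,0,0],"hand":1},
    {"xyz":[0,0.003,0],"rotation":[0,0,0],"hand":1}
  ]
}}

```text
time: 35.0
tcp_pos: [0.5468, -0.1546, 0.0943]
tcp_rot: [0.707, -0.707, -0.0, 0.0]
contact_force: [1.4, 4.0, 2.2]
gripper_width: 0.047
```

>>> {"method": "arm_command", "body": {
  "deltas": [
    {"xyz":[0,0.0004,0],"rotation":[0,0,0],"hand":1},
    {"xyz":[0,0.0008,0],"rotation":[0,0,0],"hand":1},
    {"xyz":[0,0.0012,0],"rotation":[0,0,0],"hand":1},
    {"xyz":[0,0.0016,0],"rotation":[0,0,0],"hand":1},
    {"xyz":[0,0.0016,0],"rotation":[0,0,0],"hand":1},
    {"xyz":[0,0.0016,0],"rotation":[0,0,0],"hand":1},
    {"xyz":[0,0.0016,0],"rotation":[0,0,0],"hand":1},
    {"xyz":[0,0.0016,0],"rotation":[0,0,0],"hand":1}
  ]
}}

```text
time: 35.67
tcp_pos: [0.5469, -0.1547, 0.0941]
tcp_rot: [-0.707, 0.707, 0.001, 0.0]
contact_force: [-1.2, 4.9, 11.0]
gripper_width: 0.047
```

>>> {"method": "arm_command", "body": {
  "deltas": [
    {"xyz":[0,0.0003,0],"rotation":[0,0,0],"hand":1},
    {"xyz":[0,0.0005,0],"rotation":[0,0,0],"hand":1},
    {"xyz":[0,0.0005,0],"rotation":[0,0,0],"hand":1},
    {"xyz":[0,-0.0005,0],"rotation":[0,0,0],"hand":1},
    {"xyz":[0,-0.0012,0],"rotation":[0,0,0],"hand":1},
    {"xyz":[0,-0.0012,0],"rotation":[0,0,0],"hand":0},
    {"xyz":[0,-0.0012,0],"rotation":[0,0,0],"hand":0},
    {"xyz":[0,-0.0012,0],"rotation":[0,0,0],"hand":0}
  ]
}}

```text
time: 36.33
tcp_pos: [0.5458, -0.1551, 0.0929]
tcp_rot: [-0.707, 0.707, -0.001, -0.001]
contact_force: [-0.5, 0.2, -0.3]
gripper_width: 0.0804
```

>>> {"method": "arm_command", "body": {
  "deltas": [
    {"xyz":[0,-0.0005,0],"rotation":[0,0,0],"hand":0},
    {"xyz":[0,-0.0005,0],"rotation":[0,0,0],"hand":0},
    {"xyz":[0,-0.02,0],"rotation":[0,0,0],"hand":0},
    {"xyz":[0,-0.045,0],"rotation":[0,0,0],"hand":0},
    {"xyz":[0,-0.075,0],"rotation":[0,0,0],"hand":0},
    {"xyz":[-0.02,-0.1,0],"rotation":[0,0,0],"hand":0},
    {"xyz":[-0.05,-0.11,0],"rotation":[0,0,0],"hand":0},
    {"xyz":[-0.085,-0.11,0],"rotation":[0,0,0],"hand":0}
  ]
}}

```text
time: 37.0
tcp_pos: [0.4631, -0.1552, 0.2062]
tcp_rot: [-0.707, 0.708, 0.002, 0.001]
contact_force: [-0.0, 0.2, 0.6]
gripper_width: 0.0855
```

>>> {"method": "arm_command", "body": {
  "deltas": [
    {"xyz":[-0.04,0,0],"rotation":[0,0,0.05],"hand":0},
    {"xyz":[-0.08,0,0],"rotation":[0,0,0.1],"hand":0},
    {"xyz":[-0.11,0,0],"rotation":[0,0,0.15],"hand":0},
    {"xyz":[-0.12,0,0],"rotation":[0,0,0.2],"hand":0},
    {"xyz":[-0.12,0,0],"rotation":[0,0,0.25],"hand":0},
    {"xyz":[-0.12,0,0],"rotation":[0,0,0.28],"hand":0},
    {"xyz":[-0.12,0,0],"rotation":[0,0,0.28],"hand":0},
    {"xyz":[-0.12,0,0],"rotation":[0,0,0.28],"hand":0}
  ]
}}

```text
time: 37.67
tcp_pos: [0.3421, -0.1548, 0.2032]
tcp_rot: [-0.69, 0.69, -0.154, -0.155]
contact_force: [-0.3, -0.4, -0.5]
gripper_width: 0.0854
```

Run:
```python
from h import *
s=r.state();print(s['tcp_pos'],Rt(s).round(2).tolist(),s['contact_force'],s['qpos'])
im=snap('wrist','w15.png');sc=snap('scene','s15.png')
a=cv2.imread('pics/w15.png');b=cv2.imread('pics/s15.png')[140:210,205:285]
c=r.camera_model('wrist');T=np.array(c['tool_from_camera']);X=np.array([.548,-.154,.09])
p=T[:3,:3].T@(Rt(s).T@(X-s['tcp_pos'])-T[:3,3]);n=np.hypot(*p[:2]);t=np.arctan2(n,p[2]);u=c['cx']+p[0]/n*t*c['fx'];v=c['cy']+p[1]/n*t*c['fy'];print(u,v)
u=int(np.clip(u,50,460));v=int(np.clip(v,60,320))
A=cv2.resize(a[v-60:v+60,u-50:u+50],None,fx=4,fy=4,interpolation=cv2.INTER_CUBIC)
B=cv2.resize(b,(384,336),interpolation=cv2.INTER_CUBIC);B=np.vstack([B,np.zeros((A.shape[0]-336,384,3),np.uint8)])
cv2.imwrite('pics/c15.png',np.hstack([A,B]))
```

```text
[ 0.3420604  -0.15475975  0.20316857] [[0.9, -0.43, -0.0], [0.0, -0.0, 1.0], [-0.43, -0.9, -0.0]] [-0.29474208 -0.44316861 -0.51850588] [-6.21856289e-04  2.24343054e-01 -9.34226997e-02  4.09095020e-04
 -1.69364968e+00 -1.57001696e+00]
256.1062005444925 438.76799482855347
```

View pics/c15.png

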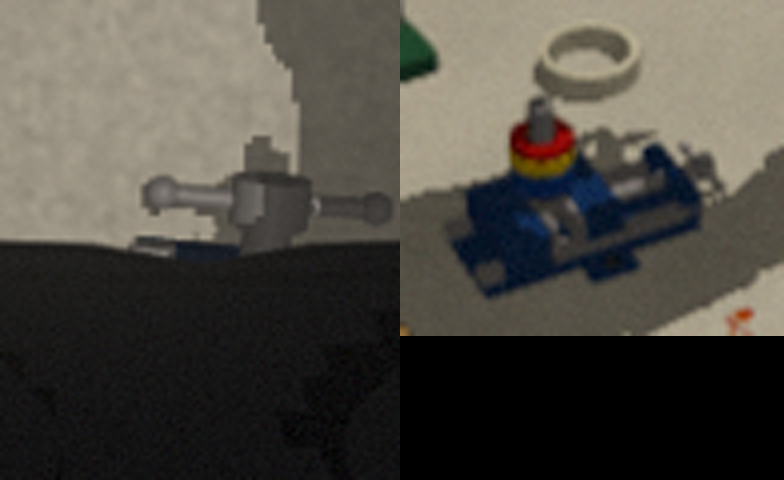

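Scene view: blue, yellow and red sit stacked in order on the shaft with no visible gap, and the shaft stands out of the top. The left crop missed the stack because I tilted the wrong way. The robot is clear of everything, so I'm handing in.

Run:
```python
from h import *
s=r.state();print(s['time'],s['contact_force']);print(r.finish_job())
```

```text
37.7667 [-0.88956441  0.67533857  0.36659278]
the job is handed in; nothing more can be done
None
```

I threaded the blue, yellow and small red rings onto the shaft in that order. Each was pushed past the springs and pressed down until it stopped firmly, then I let go and drew the arm clear. I handed the job in at 37.8 s.

**Force checks:**
- **Final presses:** the highest readings, taken at the end of moves, were about 17 N for blue, 11 N for yellow and 11 N for red. Red then got a further 0.5 mm of press that was not read separately.
- **Stop heights:** yellow and red both stopped at heights that put the seat at about 62 mm, as expected. Blue's own stop put it at 63 to 64 mm, but how high I held that ring is only known to about 1–2 mm.

**Last picture:** the final scene view shows blue, yellow and red in order with no visible gap. It is too coarse to show the line between the blue ring and the flange, so "fully home" there rests on the force readings.

**What went wrong:**
- **First grasp of red:** the fingers rode over the top of the ring, pressing about 11 N, and moved it about 9 mm on the bench. The second grasp, set lower, held.
- **Close side view:** the wrist camera view at the end missed the stack because I tilted it the wrong way.

I did not touch the green ring, the large red ring, the black ring or anything else on the bench, though I did not re-measure their positions at the end.

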